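Open the roll-top gear cabinet and dock a radio receiver in its corner

ROBOT

A 7-joint arm with a two-finger parallel gripper is mounted at the origin on the work surface. World frame = base frame: x ahead of the robot, y to its left, z up, the work surface at z = 0. Lengths are in mm, angles in rad, forces in N, time in s.
With the tool pointing down it reaches from about 400 to 925 mm from the base axis. Payload 5.6 kg.
Tool frame: the origin (TCP) lies between the finger pads; the fingertips stand r.finger_overhang ahead of it and the grasp point (between the pads) lies 3 mm ahead of it (r.finger_overhang is the distance from the TCP to the fingertips, in mm); z points along the fingers, y is the direction in which the jaws open and shut (so a half turn about z gives the same grasp; the last joint's range is limited). The gripper opens to 85 mm and grips with 20 to 120 N. Pads are 22 mm wide; open, the fingers measure 114 mm over their backs; the gripper's body (76 mm by 85 mm) begins 54 mm behind the grasp point. The pads swing forward as they close: fully open they stand 13 mm farther back than shut.
Start: joints at [-1.234, 0.468, -0.012, 1.603, 0.006, 1.071, -0.056], TCP at [241.017, 603.671, 253.29] pointing down, gripper open.
Joint ranges: [-2.53, 2.53], [-0.31, 2.02], [-1.57, 1.55], [0.28, 2.44], [-1.29, 4.43], [0.15, 1.84], [-2.92, 2.92]. Speed limits (rad/s): [2.57, 2.57, 3.14, 3.14, 3.14, 3.14, 3.14].

INTERFACE

Orientations are given as a rotation vector (axis times angle).
In Python, from bench import r, cams gives the robot as it stands.
- The arm moves only by the shell command python3 -m crank 'ROWS'. ROWS is JSON, a list of rows, each an object with "dp": the shift along the tool's x, y, z in mm, a list of three; "turn": the turn, a rotation vector about the tool's x, y, z in degrees, a list of three; "hand": the finger opening in mm, from 0 to 85.4. A call has exactly 10 rows; each row shifts and turns the pose as measured when the row begins, along the tool's axes as they then stand; what a row does not reach is not made up. A row lasts 1/8 s, in which the tool goes at most 62.5 mm and 10.7 degrees, less where a joint would pass 70% of its speed; a pose out of reach is approached as far as the arm can. A call is refused whole if a number of a shift passes 62.5 or a number of a turn 10.7, either way. A call with a gripper value outside its range is refused whole. The fingers move at their own pace and stop on an object; the grip force is fixed at half the most. Time passes only in rows, so rows that do not move let the fingers close, or fill a call up. It gives the time, the measured TCP pose, the force and the opening at its end, in the units of the state.
- r.get_state(): the state, without advancing time (a new reading comes with each control period).
- cams.capture(name): name is "side" or "top" or "wrist"; returns (picture, depth): 480x640x3 uint8, red, green, blue; 480x640 float32, mm along the optical axis (not along the pixel's ray), 0 where there is no reading.
- cams.get_calibration(name): a dict with "fx", "fy", "cx", "cy" (pixels), "R" (3x3) and "t" (3): a world point X has camera coordinates R X + t. Camera axes: x right, y down, z forward; pixel columns grow to the right and rows downward; lengths in mm; the calibration is good to about 2 mm. The wrist camera is an equidistant fisheye: a pixel r from the principal point sees the ray r / f radians off the axis. A picture is of the moment at which its call begins: read the wrist's pose just before it. get_calibration takes no time and is no camera call; for the wrist camera it gives the pose at the moment of the call.
- r.sign_off(): hands the job in, once; it reports no verdict.
The state is a dict: "clock": time; "joint_positions": joint angles; "qvel": joint speeds; "joint_torque": joint torques, N m; "ee_pos": TCP position; "orientation": TCP orientation; "wrist_force": force on the tool from outside, world axes, zero at the start; "ft_torque": the same for the moment, N m; "gripper_width": opening from 0.0 (shut) to 1.0 (fully open).
Only numpy, scipy, OpenCV 4.12 (cv2) and the standard library are available. Lean on these libraries where they do the work, as an engineer would, in place of code of your own. Each camera call takes 0.05 s, during which the arm holds its last target.

TASK

Raise the slatted roll-top shutter of the gear cabinet all the way until it stays open by itself. Then set the loose aluminium radio receiver on the cabinet's floor, without dropping it, and slide it fully home: square and flush against both the back rail and the left rail. Leave the shutter open and do not disturb the tape roll, the blue box or the microphone.

Things in the scene. Friction and masses are not known exactly. Their poses are not given: they have to be found in the camera images.
- cabinet: Fixed half-round roll-top cabinet of dark wood, open side to the robot. Origin: middle of its underside; x runs front to back, y left, z up. 410 mm deep (x -205 to 205), 360 wide, 256 high. Side panels: half-discs of radius 205 about an axis along y at x 0, z 50; inner faces at y +/-165. Floor top at z 10. A fixed black unit stands left of the left rail (y 86 to 144, x -50 to 60, top z 56).
- shutter (a joint): Travel of the slatted shutter in its curved tracks: its turn in rad about the cabinet's axis along y at x 0, z 50 mm; 0 shut, 1.40 open against the stop. About 0.5 kg, outer radius 190 mm, 92 degrees of arc up from the sill. Let go before about 0.6 rad it slides shut by its weight; past about 0.85 it slides slowly to the open stop and stays. Under 6 N at the bar raises it.
- shutter_bar (a point): Middle of the shutter's orange pull bar: round, 12 mm thick, 140 mm long along the cabinet's y, on two end posts, centre line 40 mm off the slats. It runs on a circle of radius 230 mm about the axis (cabinet x 0, z 50 mm): 8 degrees above level at the front when shut (x -228, z 82), 88 degrees when open (x -7, z 280). Axes turn with the shutter; the cabinet's when shut.
- sill (a point): Middle of the top of the cabinet's front sill, a board 18 mm thick in x and the cabinet's inner width, top 54 mm above the table. Axes as the cabinet's.
- hood_edge (a point): Top of the front edge of the cabinet's fixed wooden hood, at mid-width, 254 mm above the table, 8 mm behind the cabinet's middle. The hood, outer radius 204 mm and 7 mm thick, roofs the back half from here down to the back; the open shutter lies just beneath it. The front half is covered only by the shutter.
- back_rail (a point): Middle of the top front edge of the aluminium back rail on the cabinet's floor. The rail runs across the whole width; its face, at cabinet x 60 mm, looks to the robot; it is 12 mm thick and its top is 40 mm above the table (30 above the floor). Axes as the cabinet's.
- left_rail (a point): Point on the top edge of the aluminium left rail on the cabinet's floor, which meets the back rail at its left. It runs from cabinet x -60 to 60 mm; its face, at cabinet y 60 mm, looks right (-y); 12 mm thick, top 40 mm above the table. Axes as the cabinet's.
- dock (a point): Where the receiver's centre lies when it is home, touching both rails on the floor: cabinet x 5, y 31, z 33 mm. Axes as the cabinet's; the receiver's sides then lie along them.
- receiver_center (a point): Centre of the loose radio receiver: an aluminium box with flat black front panel and small blue display, 110 mm long (x), 58 wide (y), 46 high (z), about 0.45 kg; the panel is at -x. It lies flat on the table left of the cabinet, panel roughly towards the robot.
- tape_roll: Bystander: black roll of tape lying flat, 104 mm across, 48 mm high, 76 mm hole; origin at the middle of its underside.
- di_box: Bystander: blue metal box with two dark end plates, 110 x 95 x 55 mm; origin at the middle of its underside.
- microphone: Bystander: lying hand microphone, 170 mm long along x, silver head 51 mm across at +x; origin under its middle, on the table.
Mind the look-alikes: they are no part of the job. What is meant by the part that bears receiver_center is not purple, and is the larger of those in its own colour.

How it is judged:
By the outcome, as a careful person would: the job done as asked, in the order asked, and still so for the second after the job is handed in, with the robot touching nothing.
It also fails if it takes over 72 s, if anything falls off the work surface, if the arm or the gripper's body presses on something with over 40 N, if the wrist force passes 120 N, or if a joint passes its speed limit or range.

## Working session

There is one attempt and no reset: what is moved stays moved. The work goes in short steps, Python scripts to look and compute and a shell command to move; the robot and the scene stay as the last step left them, time stands still between calls to the robot, and variables do not carry over. Pictures are saved under pics/ and viewed, and the job is handed in when it is done.

```bash
ls; mkdir -p pics; python3 - <<'E'
from bench import r,cams
import cv2
print(r.get_state(), r.finger_overhang)
for n in ["side","top","wrist"]:
    c=cams.get_calibration(n); print(n,c)
    p,d=cams.capture(n); cv2.imwrite(f"pics/{n}0.png",p[:,:,::-1])
    import numpy as np; np.save(f"pics/{n}0.npy",d)
E
```

```text
pics
{'clock': 0.0, 'joint_positions': array([-1.23399138,  0.46840272, -0.01163409,  1.60364377,  0.00598028,
        1.07138402, -0.05628837]), 'qvel': array([ 0.001511  ,  0.00053163, -0.00070182, -0.00082358, -0.00177035,
        0.00035241,  0.0004979 ]), 'joint_torque': array([ 2.97191591e-04, -5.32379007e+01,  2.14063242e-02, -2.51308537e+01,
        1.13636596e-02,  7.76847359e-03,  1.78130023e-06]), 'ee_pos': array([240.82450865, 603.17403661, 252.31338469]), 'orientation': array([-5.93021941e-01, -3.08486064e+00,  2.80513047e-03]), 'wrist_force': array([ 0.20685508,  0.53886864, -0.43259812]), 'ft_torque': array([-0.00520198, -0.05195792, -0.0105514 ]), 'gripper_width': 0.9993230348930361} 22.0
side {'fx': 503.378735248151, 'fy': 503.378735248151, 'cx': 317.95750184855524, 'cy': 238.11068051312932, 'R': array([[-0.64231792,  0.7663999 ,  0.0076734 ],
       [ 0.73078795,  0.61542817, -0.29529161],
       [-0.23103389, -0.18406347, -0.95537636]]), 't': array([ 367.10406635, -323.8945131 , 1534.35257033])}
top {'fx': 461.3202370163851, 'fy': 461.3202370163851, 'cx': 316.9684831405011, 'cy': 239.1017896105586, 'R': array([[ 0.02136335, -0.99964245, -0.01608024],
       [-0.99336314, -0.01940546, -0.11337153],
       [ 0.11301895,  0.01839551, -0.99342253]]), 't': array([ -31.93894633,  537.37855493, 1325.58853956])}
wrist {'fx': 371.64829954431775, 'fy': 371.64829954431775, 'cx': 313.32668170367424, 'cy': 235.99533100049516, 'R': array([[ 0.37118483,  0.92855631, -0.00223525],
       [ 0.89291899, -0.35627643,  0.27525041],
       [ 0.25478914, -0.10416467, -0.96136997]]), 't': array([-648.41077808,  -34.38372171,  379.30622044])}
```

View pics/side0.png

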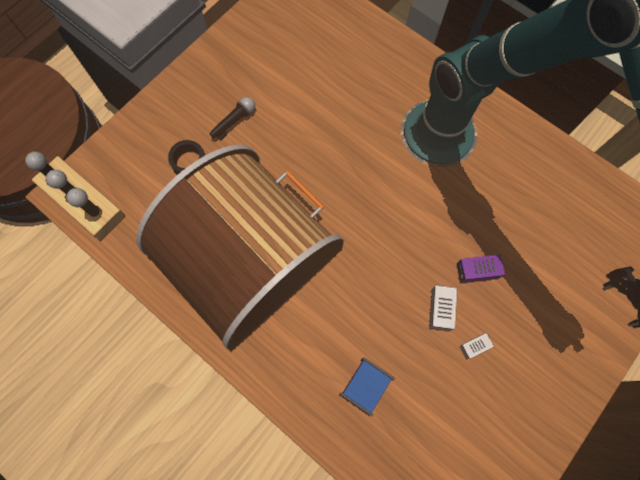

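View pics/top0.png

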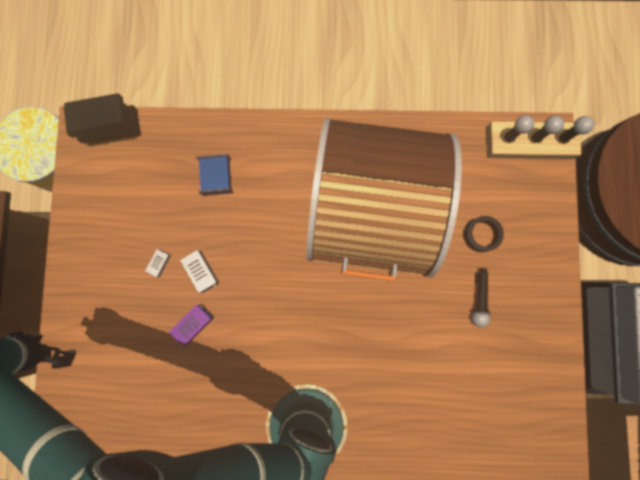

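View pics/wrist0.png

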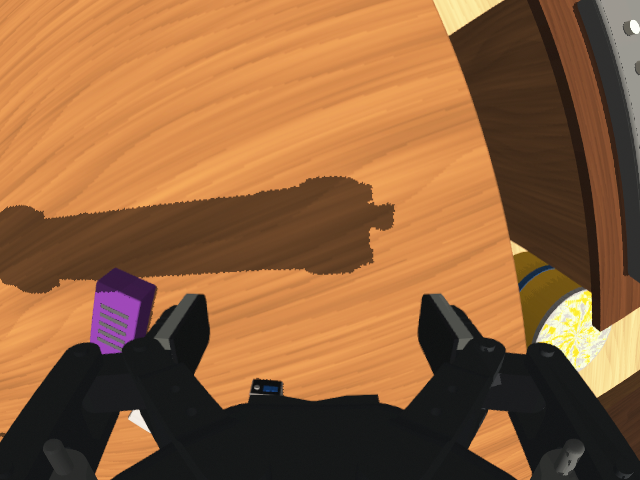

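The larger white vented box is the receiver: top (198,271), side (444,307). The small white and purple boxes are decoys. The orange bar is at top (369,271) and side (299,195). Next I measure all of these.

```bash
cat > h.py <<'E'
import numpy as np, cv2
from bench import r,cams
def pts(name,d,mask):
    c=cams.get_calibration(name); v,u=np.nonzero(mask&(d>0)); z=d[v,u]
    P=np.c_[(u-c['cx'])/c['fx']*z,(v-c['cy'])/c['fy']*z,z]
    return (P-c['t'])@c['R'], u,v
def ray(name,u,v,h):
    c=cams.get_calibration(name); o=-c['R'].T@c['t']
    D=c['R'].T@np.array([(u-c['cx'])/c['fx'],(v-c['cy'])/c['fy'],1]); return o+D*(h-o[2])/D[2]
def rect(P): 
    (c,s,a)=cv2.minAreaRect(P[:,:2].astype(np.float32)); return np.round(c,1),np.round(s,1),round(a,2)
E
python3 - <<'E'
from h import *
for n in ["top","side"]:
    im=cv2.imread(f"pics/{n}0.png"); d=np.load(f"pics/{n}0.npy"); hsv=cv2.cvtColor(im,cv2.COLOR_BGR2HSV)
    H,S,V=[hsv[...,i].astype(int) for i in range(3)]
    P,u,v=pts(n,d,d>0); full=np.zeros(d.shape+(3,)); full[v,u]=P
    np.save(f"pics/{n}_xyz.npy",full)
    # bar
    m=(H<13)&(S>190)&(V>150)
    num,l,st,ce=cv2.connectedComponentsWithStats(m.astype(np.uint8))
    for i in range(1,num):
        if st[i,4]>30:
            Q=full[l==i]; print(n,"orange",st[i],ce[i],Q.mean(0).round(1),Q.min(0).round(1),Q.max(0).round(1))
            pts2=np.argwhere(l==i)[:,::-1].astype(np.float32); print(cv2.minAreaRect(pts2))
    m=(S<60)&(V>110)
    num,l,st,ce=cv2.connectedComponentsWithStats(m.astype(np.uint8))
    for i in range(1,num):
        if st[i,4]>80:
            Q=full[l==i]; print(n,"white",st[i],Q.mean(0).round(1), np.percentile(Q[:,2],[5,50,95]).round(1))
    w=(full[...,2]>35)&(full[...,2]<60)&(full[...,0]>150)&(full[...,0]<600)&(full[...,1]>150)&(full[...,1]<500)
    num,l,st,ce=cv2.connectedComponentsWithStats(w.astype(np.uint8))
    for i in range(1,num):
        if st[i,4]>80:
            Q=full[l==i]; print(n,"z40",st[i],Q.mean(0).round(1),rect(Q))
E
```

```text
top white [517 116  16  16 207] [ 840.2 -571.5  172.5] [164.9 173.7 181.1]
top white [546 117  17  16 212] [ 840.4 -650.8  172.4] [163.2 174.2 180.7]
top white [577 117  17  16 208] [ 845.3 -733.6  173.6] [165.4 173.7 181.6]
top white [308 120  21 137 595] [650.7 -20.6 229.4] [162.8 242.3 258.1]
top white [433 135  28 138 711] [ 607.5 -357.9  227.6] [157.  241.3 257.8]
top white [ 34 155  18  24 187] [ 855.  1083.6 -392. ] [-398.3 -392.2 -384.5]
top white [146 250  22  26 316] [458.9 448.3  28.6] [22.  29.2 33.5]
top white [181 251  35  41 776] [434.2 319.   44. ] [36.7 44.7 49.6]
top white [635 287   5  82 258] [ 330.4 -955.     7.9] [ 3.   7.7 12.7]
top white [473 313  16  13 174] [ 315.2 -484.9   45.6] [38.6 46.2 52.7]
top white [300 391  39  32 187] [ 69.3 -52.5  10.7] [ 6.  10.4 16.2]
top white [ 21 429  46  51 313] [164.9 336.4 734.1] [718.7 736.  743.1]
top z40 [180 251  36  42 788] [435.  322.4  44.8] (array([434.5, 322.9]), array([114.1,  58.8]), 32.49)
top z40 [169 305  42  42 818] [280.8 337.7  44.8] (array([280.4, 338.7]), array([ 58.3, 113.7]), 47.27)
side white [  59   
[... 318 characters left out ...]
] [ 651.2 -366.2  223.3] [150.5 237.5 257.1]
side white [ 25 151  18  16 206] [ 849.1 -741.9  163. ] [163.1 172.5 178.3]
side white [ 46 170  17  16 209] [ 845.1 -651.1  171.3] [164.2 172.2 179.3]
side white [ 67 188  17  17 223] [ 849.3 -574.7  171.9] [163.4 172.5 179.1]
side white [ 224  235  116  108 1010] [694.1 -24.7 224.6] [154.3 237.7 256.7]
side white [433 285  24  44 884] [432.6 320.3  43.1] [38.8 44.7 49.2]
side white [463 333  30  25 423] [454.9 446.4  28.2] [22.5 29.1 33.7]
side z40 [459 255  46  26 883] [284.9 337.4  44.6] (array([283.3, 338. ]), array([ 60.1, 114.5]), 47.22)
side z40 [432 286  24  44 935] [439.3 322.6  44.6] (array([438.2, 322.2]), array([110.6,  59.8]), 33.08)
```

```bash
python3 - <<'E'
from h import *
for n,(u0,v0,u1,v1) in {"top":(335,250,405,285),"side":(272,168,328,222)}.items():
    im=cv2.imread(f"pics/{n}0.png"); X=np.load(f"pics/{n}_xyz.npy")
    hsv=cv2.cvtColor(im,cv2.COLOR_BGR2HSV).astype(int)
    sub=np.zeros(X.shape[:2],bool); sub[v0:v1,u0:u1]=1
    m=(hsv[...,0]<14)&(hsv[...,1]>150)&sub
    print(n,m.sum(), [tuple(hsv[y,x]) for x,y in ([(369,272),(350,268)] if n=="top" else [(300,192),(295,187)])])
    m&=(X[...,2]>50)
    Q=X[m]; print(len(Q),Q.mean(0),rect(Q),np.percentile(Q[:,2],[5,95]))
    # cabinet panels & hood : all points with z>100 in cabinet region
    c=(X[...,2]>70)&(X[...,2]<270)&(X[...,0]>350)&(X[...,0]<950)&(X[...,1]<100)&(X[...,1]>-480)
    Q=X[c]; print("cab",len(Q),rect(Q),Q[:,2].max())
    q=(hsv[...,1]<70)&(hsv[...,2]>100)&(X[...,2]>120)&(X[...,2]<270)&(X[...,0]>350)&(X[...,0]<950)&(X[...,1]<150)&(X[...,1]>-480)
    num,l,st,ce=cv2.connectedComponentsWithStats(q.astype(np.uint8))
    for i in range(1,num):
        if st[i,4]>200:
            Q=X[l==i]; L=cv2.fitLine(Q[:,:2].astype(np.float32),cv2.DIST_HUBER,0,.01,.01).ravel()
            print("rim",len(Q),np.degrees(np.arctan2(L[1],L[0])),L, "xrange",Q[:,0].min(),Q[:,0].max(),"zmax",np.percentile(Q[:,2],98))
            # circle fit along line
            s=(Q[:,:2]-L[2:])@L[:2]
            A=np.c_[2*s,np.ones(len(s))]; b=s**2+(Q[:,2]-50)**2
            k=np.linalg.lstsq(A,b,rcond=None)[0]; print(" axis pt",L[2:]+k[0]*L[:2],"R",np.sqrt(k[1]+k[0]**2))
E
```

```text
top 1014 [(np.int64(12), np.int64(159), np.int64(178)), (np.int64(13), np.int64(151), np.int64(189))]
222 [ 432.73510595 -168.25581923   86.06015604] (array([ 433. , -167.6]), array([149.2,  12. ]), 83.28) [80.90880059 91.03020619]
cab 19798 (array([ 641.2, -191.7]), array([360.9, 431.3]), 83.41) 263.3291059875972
rim 727 -6.625693 [ 9.9332112e-01 -1.1538260e-01  6.5250452e+02 -2.0818546e+01] xrange 485.9819015539222 855.8274127508183 zmax 259.3405489083443
 axis pt [678.90539388 -23.88523009] R 206.41543638094734
rim 813 -6.7660317 [ 9.9303555e-01 -1.1781527e-01  6.1081519e+02 -3.6077570e+02] xrange 444.2322001228765 815.7389040333968 zmax 259.20011198044926
 axis pt [ 639.64098681 -364.19563336] R 207.3761024002806
side 327 [(np.int64(12), np.int64(147), np.int64(175)), (np.int64(13), np.int64(149), np.int64(174))]
205 [ 436.14493671 -166.96904549   85.30696697] (array([ 435.4, -169. ]), array([150.7,  11.8]), 82.94) [80.33786478 90.2841698 ]
cab 23238 (array([ 647.4, -193.3]), array([363.6, 438.8]), 83.25) 261.9455431876044
rim 848 -6.330761 [ 9.93901908e-01 -1.10267945e-01  6.55675964e+02 -3.66782227e+02] xrange 447.3638942763861 834.5756766098981 zmax 258.19621923567377
 axis pt [ 641.16877601 -365.17273389] R 206.1598685751198
rim 1045 -6.6680613 [ 9.9323553e-01 -1.1611709e-01  6.9684088e+02 -2.4769270e+01] xrange 488.5896167274436 874.1304612181212 zmax 258.15269474781485
 axis pt [680.91224722 -22.90708661] R 206.20119449238294
```

```bash
cat >> h.py <<'E'
from scipy.spatial.transform import Rotation as Ro, Slerp
C=np.array([660,-194,0.]); YAW=np.radians(-6.65)
RC=Ro.from_euler('z',YAW).as_matrix()
def cab(p): return C+RC@np.array(p,float)
def tocab(p): return RC.T@(np.array(p,float)-C)
def down(yaz,tilt=0,axis='y'):
    """tool pointing down, tool y azimuth yaz deg; then turned by tilt deg about tool axis"""
    a=np.radians(yaz); y=np.array([np.cos(a),np.sin(a),0]); z=np.array([0,0,-1.]); x=np.cross(y,z)
    return Ro.from_matrix(np.c_[x,y,z])*Ro.from_euler(axis,tilt,degrees=True)
def state():
    s=r.get_state(); return s['ee_pos'],Ro.from_rotvec(s['orientation']),s
def show():
    p,R,s=state(); M=R.as_matrix()
    print("t",round(s['clock'],2),"tcp",p.round(1),"cab",tocab(p).round(1),"z",M[:,2].round(3),"y az",np.degrees(np.arctan2(M[1,1],M[0,1])).round(1),"F",s['wrist_force'].round(1),"w",round(s['gripper_width']*85.4,1),"q",s['joint_positions'].round(2))
def plan(way,start=None):
    """way: list of (n,p,R). prints rows"""
    p,R,_=state()
    if start: p,R=start
    for n,p1,R1 in way:
        p1=np.array(p1,float); rv=(R.inv()*R1).as_rotvec(); Rc=R; pc=p
        for i in range(1,n+1):
            pn=p+(p1-p)*i/n; Rn=R*Ro.from_rotvec(rv*i/n)
            print("dp",(Rc.inv().apply(pn-pc)).round(1),"turn",np.degrees((Rc.inv()*Rn).as_rotvec()).round(1)); pc,Rc=pn,Rn
        p,R=p1,R1
E
python3 - <<'E'
from h import *
show(); print(cab([-228,0,82]))
plan([(10,(430,200,300),down(30)),(10,(*cab([-228,0,0])[:2],200),down(-6.65))])
E
```

```text
t 0.15 tcp [240.9 603.3 252.6] cab [-508.6  743.4  252.6] z [-0.    -0.001 -1.   ] y az 68.2 F [1.2 0.2 0.5] w 85.4 q [-1.23  0.47 -0.01  1.6   0.01  1.07 -0.06]
[ 433.53396444 -167.59669076   82.        ]
dp [-32.5 -30.4  -4.7] turn [-0.   0.   3.8]
dp [-34.5 -28.2  -4.7] turn [-0.   0.   3.8]
dp [-36.3 -25.9  -4.7] turn [-0.   0.   3.8]
dp [-37.9 -23.4  -4.7] turn [-0.   0.   3.8]
dp [-39.4 -20.8  -4.7] turn [-0.   0.   3.8]
dp [-40.7 -18.1  -4.7] turn [-0.   0.   3.8]
dp [-41.8 -15.4  -4.7] turn [-0.   0.   3.8]
dp [-42.7 -12.5  -4.7] turn [-0.   0.   3.8]
dp [-43.5  -9.7  -4.7] turn [-0.   0.   3.8]
dp [-44.   -6.7  -4.7] turn [-0.   0.   3.8]
dp [-32.  -18.1  10. ] turn [0.  0.  3.7]
dp [-33.1 -16.   10. ] turn [0.  0.  3.7]
dp [-34.1 -13.8  10. ] turn [0.  0.  3.7]
dp [-34.9 -11.6  10. ] turn [0.  0.  3.7]
dp [-35.5  -9.4  10. ] turn [0.  0.  3.7]
dp [-36.1  -7.1  10. ] turn [0.  0.  3.7]
dp [-36.5  -4.8  10. ] turn [0.  0.  3.7]
dp [-36.7  -2.4  10. ] turn [0.  0.  3.7]
dp [-36.8  -0.1  10. ] turn [0.  0.  3.7]
dp [-36.7   2.3  10. ] turn [0.  0.  3.7]
```

```bash
python3 -m crank '[{"dp":[-33,-30,-5],"turn":[0,0,4],"hand":36},{"dp":[-35,-28,-5],"turn":[0,0,4],"hand":36},{"dp":[-36,-26,-5],"turn":[0,0,4],"hand":36},{"dp":[-38,-23,-5],"turn":[0,0,4],"hand":36},{"dp":[-39,-21,-5],"turn":[0,0,4],"hand":36},{"dp":[-41,-18,-5],"turn":[0,0,4],"hand":36},{"dp":[-42,-15,-5],"turn":[0,0,4],"hand":36},{"dp":[-43,-13,-5],"turn":[0,0,4],"hand":36},{"dp":[-44,-10,-5],"turn":[0,0,4],"hand":36},{"dp":[-44,-7,-5],"turn":[0,0,4],"hand":36}]'
python3 - <<'E'
from h import *
show()
plan([(10,(*cab([-228,0,0])[:2],200),down(-6.65))])
E
```

```text
clock: 1.4
ee_pos: [424.3, 184.4, 301.6]
orientation: [-1.634, -2.682, 0.007]
wrist_force: [0.3, -0.1, -0.2]
gripper_width: 0.427
t 1.4 tcp [424.3 184.4 301.6] cab [-277.9  348.6  301.6] z [-0.004 -0.003 -1.   ] y az 27.3 F [ 0.3 -0.1 -0.2] w 36.5 q [-0.78  0.09  0.32  2.   -0.03  1.06  0.03]
dp [-31.7 -15.3  10.3] turn [-0.   0.   3.4]
dp [-32.5 -13.4  10.3] turn [-0.   0.   3.4]
dp [-33.3 -11.4  10.3] turn [-0.   0.   3.4]
dp [-33.9  -9.5  10.2] turn [-0.   0.   3.4]
dp [-34.4  -7.4  10.2] turn [-0.   0.   3.4]
dp [-34.8  -5.4  10.2] turn [-0.   0.   3.4]
dp [-35.   -3.3  10.2] turn [-0.   0.   3.4]
dp [-35.2  -1.2  10.2] turn [-0.   0.   3.4]
dp [-35.2   0.8  10.2] turn [-0.   0.   3.4]
dp [-35.1   2.9  10.2] turn [-0.   0.   3.4]
```

```bash
python3 -m crank '[{"dp":[-32,-15,10],"turn":[0,0,3.4],"hand":36},{"dp":[-33,-13,10],"turn":[0,0,3.4],"hand":36},{"dp":[-33,-11,10],"turn":[0,0,3.4],"hand":36},{"dp":[-34,-9,10],"turn":[0,0,3.4],"hand":36},{"dp":[-34,-7,10],"turn":[0,0,3.4],"hand":36},{"dp":[-35,-5,10],"turn":[0,0,3.4],"hand":36},{"dp":[-35,-3,10],"turn":[0,0,3.4],"hand":36},{"dp":[-35,-1,10],"turn":[0,0,3.4],"hand":36},{"dp":[-35,1,10],"turn":[0,0,3.4],"hand":36},{"dp":[-35,3,10],"turn":[0,0,3.4],"hand":36}]'
python3 - <<'E'
from h import *
show()
p,d=cams.capture("wrist"); cv2.imwrite("pics/wrist1.png",p[:,:,::-1])
# 20 deg tilt approach along tool axis: grasp point at bar, TCP 3 mm behind
R=down(-6.65,-20,'x'); z=R.apply([0,0,1]); b=cab([-228,0,82])
plan([(6,b-z*63,R),(4,b-z*3,R)])
E
```

```text
clock: 2.65
ee_pos: [433.1, -178.7, 200.6]
orientation: [2.368, 2.062, 0.001]
wrist_force: [1.1, -0.1, 0.0]
gripper_width: 0.42
t 2.65 tcp [ 433.1 -178.7  200.6] cab [-227.2  -11.1  200.6] z [ 0.001 -0.001 -1.   ] y az -7.9 F [ 1.1 -0.1  0. ] w 35.8 q [-0.26  0.26  0.67  2.12 -0.22  0.83  0.4 ]
dp [ 2.6 -3.8  9.8] turn [-3.3  0.1 -0.3]
dp [ 2.6 -4.3  9.6] turn [-3.3  0.1 -0.3]
dp [ 2.6 -4.8  9.3] turn [-3.3  0.1 -0.3]
dp [ 2.6 -5.4  9. ] turn [-3.3  0.1 -0.3]
dp [ 2.6 -5.9  8.7] turn [-3.3  0.1 -0.3]
dp [ 2.6 -6.3  8.3] turn [-3.3  0.1 -0.3]
dp [ 0.  0. 15.] turn [0. 0. 0.]
dp [ 0.  0. 15.] turn [0. 0. 0.]
dp [-0. -0. 15.] turn [0. 0. 0.]
dp [ 0.  0. 15.] turn [0. 0. 0.]
```

View pics/wrist1.png

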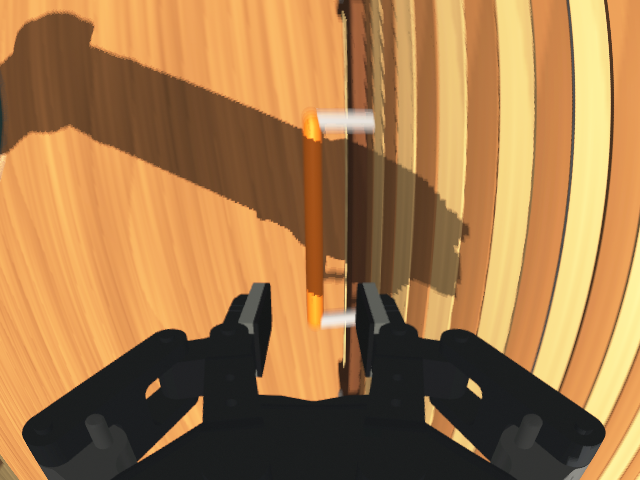

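The bar runs from (311,113) to (316,325), centred between the fingers at column 314. I'll tilt 15° and narrow the hand to 28 to clear the slats.

```bash
python3 - <<'E'
from h import *
R=down(-6.65,-15,'x'); z=R.apply([0,0,1]); b=cab([-228,0,82])
plan([(4,b-z*63,R),(5,b-z*3,R)])
E
```

```text
dp [ 3.9 -4.3 14.3] turn [-3.7  0.1 -0.4]
dp [ 3.9 -5.2 14. ] turn [-3.7  0.1 -0.4]
dp [ 3.9 -6.1 13.6] turn [-3.7  0.1 -0.4]
dp [ 3.9 -6.9 13.2] turn [-3.7  0.1 -0.4]
dp [ 0.  0. 12.] turn [0. 0. 0.]
dp [-0. -0. 12.] turn [0. 0. 0.]
dp [ 0.  0. 12.] turn [0. 0. 0.]
dp [-0. -0. 12.] turn [0. 0. 0.]
dp [ 0.  0. 12.] turn [0. 0. 0.]
```

```bash
python3 -m crank '[{"dp":[4,-4,14],"turn":[-3.7,0,-0.3],"hand":28},{"dp":[4,-5,14],"turn":[-3.7,0,-0.3],"hand":28},{"dp":[4,-6,14],"turn":[-3.7,0,-0.3],"hand":28},{"dp":[4,-7,13],"turn":[-3.7,0,-0.3],"hand":28},{"dp":[0,0,10],"turn":[0,0,0],"hand":28},{"dp":[0,0,10],"turn":[0,0,0],"hand":28},{"dp":[0,0,5],"turn":[0,0,0],"hand":28},{"dp":[0,0,0],"turn":[0,0,0],"hand":28},{"dp":[0,0,0],"turn":[0,0,0],"hand":28},{"dp":[0,0,0],"turn":[0,0,0],"hand":28}]'
python3 - <<'E'
from h import *
show()
p,d=cams.capture("wrist"); cv2.imwrite("pics/wrist2.png",p[:,:,::-1])
R=down(-6.65,-15,'x'); z=R.apply([0,0,1]); b=cab([-228,0,82])
plan([(5,b-z*3,R)])
E
```

```text
clock: 3.95
ee_pos: [423.5, -166.9, 116.5]
orientation: [2.194, 1.936, 0.25]
wrist_force: [0.8, 0.6, 0.8]
gripper_width: 0.328
t 3.95 tcp [ 423.5 -166.9  116.5] cab [-238.1   -0.5  116.5] z [ 0.26  -0.041 -0.965] y az -7.1 F [0.8 0.6 0.8] w 28.0 q [-0.05  0.29  0.43  2.36 -0.6   0.3   0.79]
dp [0.2 0.1 6.6] turn [ 0.1  0.1 -0.1]
dp [0.2 0.1 6.6] turn [ 0.1  0.1 -0.1]
dp [0.1 0.1 6.6] turn [ 0.1  0.1 -0.1]
dp [0.1 0.1 6.6] turn [ 0.1  0.1 -0.1]
dp [0.1 0.1 6.6] turn [ 0.1  0.1 -0.1]
```

View pics/wrist2.png

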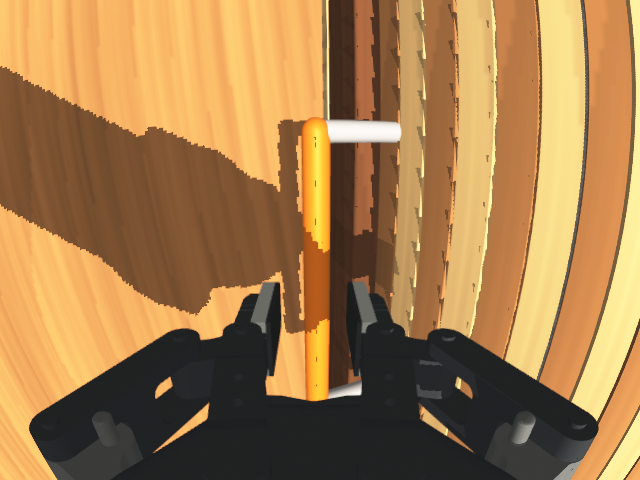

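The bar (about column 316) sits centred between the pads, and both are clear of the slats. Next: descend and close.

```bash
python3 -m crank '[{"dp":[0,0,7],"turn":[0,0,0],"hand":28},{"dp":[0,0,7],"turn":[0,0,0],"hand":28},{"dp":[0,0,7],"turn":[0,0,0],"hand":28},{"dp":[0,0,7],"turn":[0,0,0],"hand":28},{"dp":[0,0,5],"turn":[0,0,0],"hand":28},{"dp":[0,0,0],"turn":[0,0,0],"hand":28},{"dp":[0,0,0],"turn":[0,0,0],"hand":8},{"dp":[0,0,0],"turn":[0,0,0],"hand":8},{"dp":[0,0,0],"turn":[0,0,0],"hand":8},{"dp":[0,0,0],"turn":[0,0,0],"hand":8}]'
python3 - <<'E'
from h import *
show()
E
```

```text
clock: 5.25
ee_pos: [434.0, -168.6, 82.8]
orientation: [2.191, 1.935, 0.251]
wrist_force: [2.2, -0.3, -4.0]
gripper_width: 0.121
t 5.25 tcp [ 434.  -168.6   82.8] cab [-227.4   -0.9   82.8] z [ 0.262 -0.042 -0.964] y az -7.0 F [ 2.2 -0.3 -4. ] w 10.3 q [ 0.08  0.38  0.28  2.35 -0.74  0.22  0.91]
```

```bash
cat >> h.py <<'E'
def arc(a1,t1,n):
    p,R,_=state(); c=tocab(p+R.as_matrix()[:,2]*3); a0=np.degrees(np.arctan2(c[2]-50,-c[0])); 
    M=R.as_matrix(); t0=np.degrees(np.arcsin(np.clip((RC.T@M[:,2])[0],-1,1)))
    print("angle",a0,"r",np.hypot(c[0],c[2]-50),"tilt",t0)
    w=[]
    for i in range(1,n+1):
        a=np.radians(a0+(a1-a0)*i/n); Rn=down(-6.65,-(t0+(t1-t0)*i/n),'x')
        w.append((1,cab([-230*np.cos(a),c[1],50+230*np.sin(a)])-3*Rn.as_matrix()[:,2],Rn))
    plan(w)
E
python3 - <<'E'
from h import *
arc(48,6,10)
E
```

```text
angle 7.514982635998597 r 228.55283938274437 tilt 15.391415284393958
dp [ -0.2   5.6 -15.3] turn [ 0.9  0.7 -0.4]
dp [ -0.    7.7 -14.3] turn [ 0.9  0.  -0. ]
dp [ -0.    8.5 -13.9] turn [ 0.9 -0.  -0. ]
dp [  0.    9.2 -13.4] turn [ 0.9  0.  -0. ]
dp [ -0.    9.9 -12.9] turn [ 0.9 -0.  -0. ]
dp [  0.   10.6 -12.4] turn [ 0.9  0.  -0. ]
dp [  0.   11.3 -11.8] turn [0.9 0.  0. ]
dp [  0.   11.9 -11.1] turn [ 0.9 -0.   0. ]
dp [ -0.   12.5 -10.5] turn [ 0.9  0.  -0. ]
dp [-0.  13.  -9.8] turn [ 0.9  0.  -0. ]
```

```bash
python3 -m crank '[{"dp":[0,6,-15],"turn":[0.9,0.5,0],"hand":8},{"dp":[0,7.5,-14],"turn":[0.9,0,0],"hand":8},{"dp":[0,8.5,-14],"turn":[0.9,0,0],"hand":8},{"dp":[0,9,-13.5],"turn":[0.9,0,0],"hand":8},{"dp":[0,10,-13],"turn":[0.9,0,0],"hand":8},{"dp":[0,10.5,-12.5],"turn":[0.9,0,0],"hand":8},{"dp":[0,11,-12],"turn":[0.9,0,0],"hand":8},{"dp":[0,12,-11],"turn":[0.9,0,0],"hand":8},{"dp":[0,12.5,-10.5],"turn":[0.9,0,0],"hand":8},{"dp":[0,13,-10],"turn":[0.9,0,0],"hand":8}]'
python3 - <<'E'
from h import *
show()
arc(88,0,10)
E
```

```text
clock: 6.5
ee_pos: [507.5, -177.1, 225.0]
orientation: [2.29, 2.025, 0.099]
wrist_force: [4.3, -1.8, -10.6]
gripper_width: 0.115
t 6.5 tcp [ 507.5 -177.1  225. ] cab [-153.4   -0.9  225. ] z [ 0.103 -0.02  -0.994] y az -7.0 F [  4.3  -1.8 -10.6] w 9.8 q [-0.3   0.3   0.7   2.01 -0.29  0.81  0.43]
angle 48.33206060590782 r 230.30062515483527 tilt 6.019425162408525
dp [-0.  13.5 -8.6] turn [ 0.6  0.4 -0.4]
dp [ 0.  13.8 -8. ] turn [ 0.6  0.  -0. ]
dp [-0.  14.2 -7.2] turn [ 0.6  0.  -0. ]
dp [ 0.  14.6 -6.4] turn [ 0.6 -0.  -0. ]
dp [ 0.  15.  -5.5] turn [0.6 0.  0. ]
dp [ 0.  15.3 -4.6] turn [ 0.6 -0.  -0. ]
dp [-0.  15.5 -3.7] turn [0.6 0.  0. ]
dp [ 0.  15.7 -2.8] turn [ 0.6 -0.  -0. ]
dp [ 0.  15.8 -1.9] turn [ 0.6  0.  -0. ]
dp [-0.  15.9 -0.9] turn [0.6 0.  0. ]
```

```bash
python3 -m crank '[{"dp":[0,13.5,-8.5],"turn":[0.6,0.4,0],"hand":8},{"dp":[0,14,-8],"turn":[0.6,0,0],"hand":8},{"dp":[0,14,-7],"turn":[0.6,0,0],"hand":8},{"dp":[0,14.5,-6.5],"turn":[0.6,0,0],"hand":8},{"dp":[0,15,-5.5],"turn":[0.6,0,0],"hand":8},{"dp":[0,15,-4.5],"turn":[0.6,0,0],"hand":8},{"dp":[0,15.5,-3.5],"turn":[0.6,0,0],"hand":8},{"dp":[0,15.5,-3],"turn":[0.6,0,0],"hand":8},{"dp":[0,15,-2],"turn":[0.6,0,0],"hand":8},{"dp":[0,12,-1],"turn":[0,0,0],"hand":8}]'
python3 - <<'E'
from h import *
show()
arc(88,0,2)
E
```

```text
clock: 7.75
ee_pos: [637.6, -192.3, 281.4]
orientation: [-2.335, -2.066, 0.013]
wrist_force: [0.0, 0.6, 2.6]
gripper_width: 0.114
t 7.75 tcp [ 637.6 -192.3  281.4] cab [-22.4  -0.9 281.4] z [-0.022  0.012 -1.   ] y az -7.0 F [0.  0.6 2.6] w 9.7 q [-0.21  0.54  0.67  1.55 -0.35  1.2   0.4 ]
angle 84.37259625163861 r 229.52563375346705 tilt -1.3299982402114685
dp [ 0.1  7.1 -1.2] turn [-0.7 -0.5 -0.4]
dp [-0.   7.2 -0.5] turn [-0.7 -0.   0. ]
```

```bash
python3 -m crank '[{"dp":[0,7,-1],"turn":[0,0,0],"hand":8},{"dp":[0,6,-0.5],"turn":[0,0,0],"hand":8},{"dp":[0,0,0],"turn":[0,0,0],"hand":28},{"dp":[0,0,0],"turn":[0,0,0],"hand":28},{"dp":[0,0,-5],"turn":[0,0,0],"hand":28},{"dp":[0,0,-15],"turn":[0,0,0],"hand":28},{"dp":[0,0,-30],"turn":[0,0,0],"hand":28},{"dp":[0,-10,-30],"turn":[0,0,0],"hand":40},{"dp":[0,-40,0],"turn":[0,0,0],"hand":85},{"dp":[0,-40,0],"turn":[0,0,0],"hand":85}]'
python3 - <<'E'
from h import *
show()
for n in ["side","top"]:
    p,d=cams.capture(n); cv2.imwrite(f"pics/{n}1.png",p[:,:,::-1])
E
```

```text
clock: 9.0
ee_pos: [563.0, -184.3, 370.5]
orientation: [-2.338, -2.067, 0.013]
wrist_force: [0.7, 0.4, 0.9]
gripper_width: 0.873
t 9.0 tcp [ 563.  -184.3  370.5] cab [-97.5  -1.6 370.5] z [-0.02  0.01 -1.  ] y az -7.0 F [0.7 0.4 0.9] w 74.6 q [-0.3   0.33  0.73  1.63 -0.22  1.3   0.35]
```

View pics/side1.png

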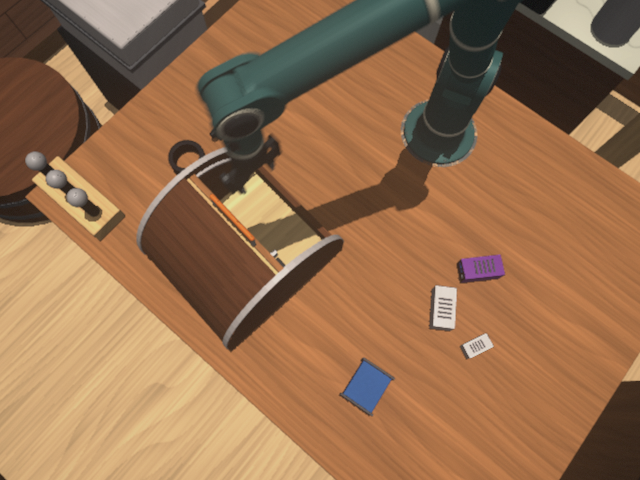

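View pics/top1.png

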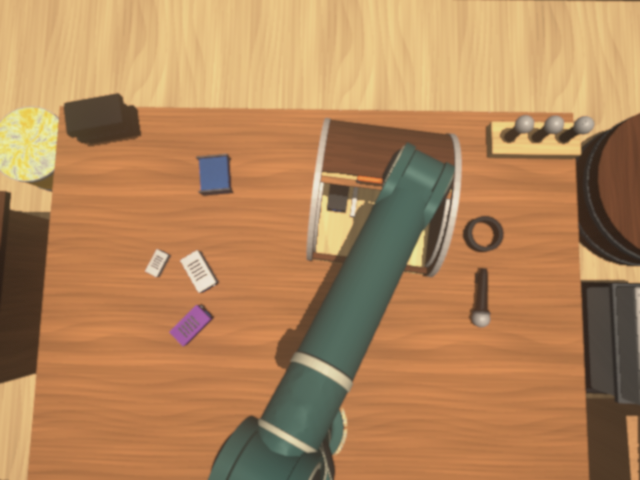

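The shutter is open: the interior shows in the top view, with the black unit at (340,198), and the bar is at the hood edge near (368,181). Now for the receiver.

```bash
cat >> h.py <<'E'
RP=np.array([436.5,322.5,0]); RY=32.8
E
python3 - <<'E'
from h import *
a=np.radians(RY); ex=np.array([np.cos(a),np.sin(a),0])
g=RP-28*ex+np.array([0,0,28]); R=down(RY+90,-25,'y'); z=R.apply([0,0,1]); pre=g-z*103
print(g,pre)
plan([(9,(480,60,340),down(58)),(9,pre,R)])
E
```

```text
[412.9641351  307.33217011  28.        ] [376.37453903 283.75178455 121.34970206]
dp [ 25.9 -12.2   4. ] turn [-0.1 -0.1 -7.2]
dp [27.2 -8.9  3.9] turn [-0.1 -0.1 -7.2]
dp [28.1 -5.4  3.9] turn [-0.1 -0.1 -7.2]
dp [28.6 -1.8  3.8] turn [-0.1 -0.1 -7.2]
dp [28.6  1.8  3.7] turn [-0.1 -0.1 -7.2]
dp [28.1  5.4  3.7] turn [-0.1 -0.1 -7.2]
dp [27.2  8.9  3.6] turn [-0.1 -0.1 -7.2]
dp [25.9 12.2  3.6] turn [-0.1 -0.1 -7.2]
dp [24.2 15.4  3.5] turn [-0.1 -0.1 -7.2]
dp [22.9 15.  24.3] turn [-1.6 -2.5 -7.1]
dp [22.  17.1 23.8] turn [-1.6 -2.5 -7.1]
dp [20.8 19.1 23.3] turn [-1.6 -2.5 -7.1]
dp [19.3 20.9 23. ] turn [-1.6 -2.5 -7.1]
dp [17.6 22.6 22.8] turn [-1.6 -2.5 -7.1]
dp [15.7 24.  22.7] turn [-1.6 -2.5 -7.1]
dp [13.6 25.2 22.8] turn [-1.6 -2.5 -7.1]
dp [11.4 26.1 22.9] turn [-1.6 -2.5 -7.1]
dp [ 9.2 26.8 23.2] turn [-1.6 -2.5 -7.1]
```

```bash
python3 -m crank '[{"dp":[26,-12,4],"turn":[0,0,-7.2],"hand":85},{"dp":[27,-9,4],"turn":[0,0,-7.2],"hand":85},{"dp":[28,-5,4],"turn":[0,0,-7.2],"hand":85},{"dp":[28.5,-2,4],"turn":[0,0,-7.2],"hand":85},{"dp":[28.5,2,4],"turn":[0,0,-7.2],"hand":85},{"dp":[28,5,4],"turn":[0,0,-7.2],"hand":85},{"dp":[27,9,4],"turn":[0,0,-7.2],"hand":85},{"dp":[26,12,4],"turn":[0,0,-7.2],"hand":85},{"dp":[24,15,4],"turn":[0,0,-7.2],"hand":85},{"dp":[23,15,24],"turn":[0,-2,-7.2],"hand":85}]'
python3 - <<'E'
from h import *
show()
a=np.radians(RY); ex=np.array([np.cos(a),np.sin(a),0])
g=RP-28*ex+np.array([0,0,28]); R=down(RY+90,-25,'y'); z=R.apply([0,0,1]); pre=g-z*103
plan([(9,pre,R)])
E
```

```text
clock: 10.35
ee_pos: [471.3, 88.6, 327.0]
orientation: [0.628, 3.044, 0.01]
wrist_force: [-1.0, 0.7, -0.8]
gripper_width: 0.994
t 10.35 tcp [471.3  88.6 327. ] cab [-220.2  258.9  327. ] z [ 0.034 -0.    -0.999] y az 66.7 F [-1.   0.7 -0.8] w 84.9 q [-0.62  0.07  0.38  1.96 -0.02  1.08  0.93]
dp [19.  15.4 22.5] turn [-1.4 -2.3 -6.1]
dp [18.2 16.9 22.1] turn [-1.4 -2.3 -6.1]
dp [17.2 18.2 21.8] turn [-1.4 -2.3 -6.1]
dp [16.  19.5 21.6] turn [-1.4 -2.3 -6.1]
dp [14.8 20.6 21.4] turn [-1.4 -2.3 -6.1]
dp [13.4 21.6 21.4] turn [-1.4 -2.3 -6.1]
dp [11.9 22.5 21.4] turn [-1.4 -2.3 -6.1]
dp [10.3 23.1 21.5] turn [-1.4 -2.3 -6.1]
dp [ 8.7 23.6 21.7] turn [-1.4 -2.3 -6.1]
```

```bash
python3 -m crank '[{"dp":[19,15.5,22.5],"turn":[-1.4,-2.3,-6.1],"hand":85},{"dp":[18,17,22],"turn":[-1.4,-2.3,-6.1],"hand":85},{"dp":[17,18,22],"turn":[-1.4,-2.3,-6.1],"hand":85},{"dp":[16,19.5,21.5],"turn":[-1.4,-2.3,-6.1],"hand":85},{"dp":[15,20.5,21.5],"turn":[-1.4,-2.3,-6.1],"hand":85},{"dp":[13.5,21.5,21.5],"turn":[-1.4,-2.3,-6.1],"hand":85},{"dp":[12,22.5,21.5],"turn":[-1.4,-2.3,-6.1],"hand":85},{"dp":[10,23,21.5],"turn":[-1.4,-2.3,-6.1],"hand":85},{"dp":[8.5,23.5,21.5],"turn":[-1.4,-2.3,-6.1],"hand":85},{"dp":[0,0,0],"turn":[0,0,0],"hand":85}]'
python3 - <<'E'
from h import *
show()
p,d=cams.capture("wrist"); cv2.imwrite("pics/wrist3.png",p[:,:,::-1])
a=np.radians(RY); ex=np.array([np.cos(a),np.sin(a),0])
g=RP-28*ex+np.array([0,0,28]); R=down(RY+90,-25,'y'); z=R.apply([0,0,1])
plan([(7,g-3*z,R)])
E
```

```text
clock: 11.6
ee_pos: [389.9, 272.7, 139.4]
orientation: [-0.693, 2.647, 0.144]
wrist_force: [0.0, -0.1, 0.7]
gripper_width: 0.995
t 11.6 tcp [389.9 272.7 139.4] cab [-322.3  432.2  139.4] z [ 0.352  0.197 -0.915] y az 119.3 F [ 0.  -0.1  0.7] w 85.0 q [-0.76  0.23  0.03  2.38  0.59  0.15  0.78]
dp [ 1.6  2.7 16.3] turn [-0.2 -0.2 -0.5]
dp [ 1.7  2.7 16.3] turn [-0.2 -0.2 -0.5]
dp [ 1.7  2.7 16.3] turn [-0.2 -0.2 -0.5]
dp [ 1.7  2.6 16.3] turn [-0.2 -0.2 -0.5]
dp [ 1.7  2.6 16.3] turn [-0.2 -0.2 -0.5]
dp [ 1.8  2.5 16.3] turn [-0.2 -0.2 -0.5]
dp [ 1.8  2.5 16.3] turn [-0.2 -0.2 -0.5]
```

View pics/wrist3.png

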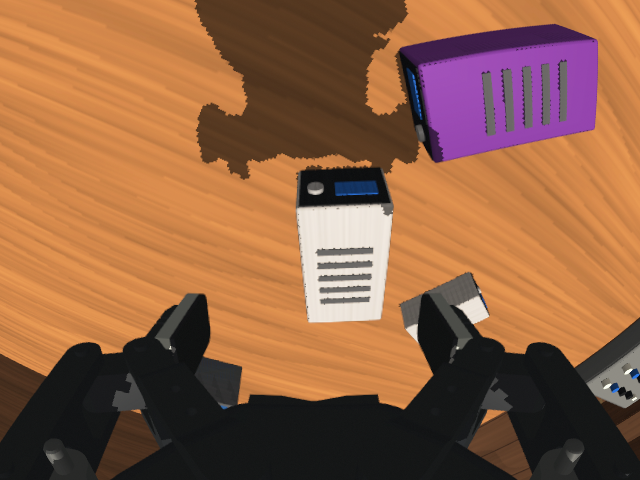

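```bash
python3 - <<'E'
from h import *
a=np.radians(RY); ex=np.array([np.cos(a),np.sin(a),0])
g=RP-28*ex+np.array([0,0,28]); R=down(RY+90,-18,'y'); z=R.apply([0,0,1])
plan([(5,g-50*z,R),(4,g-3*z,R)])
E
```

```text
dp [ 1.3  3.7 13.5] turn [-0.3  1.2 -0.7]
dp [ 0.9  3.6 13.5] turn [-0.3  1.2 -0.7]
dp [ 0.6  3.6 13.5] turn [-0.3  1.2 -0.7]
dp [ 0.3  3.5 13.6] turn [-0.3  1.2 -0.7]
dp [ 0.   3.5 13.6] turn [-0.3  1.2 -0.7]
dp [ 0.   0.  11.7] turn [0. 0. 0.]
dp [-0.   0.  11.8] turn [0. 0. 0.]
dp [-0.  -0.  11.8] turn [0. 0. 0.]
dp [ 0.   0.  11.7] turn [0. 0. 0.]
```

```bash
python3 -m crank '[{"dp":[1.3,3.7,13.5],"turn":[-0.3,1.2,-0.7],"hand":85},{"dp":[1,3.6,13.5],"turn":[-0.3,1.2,-0.7],"hand":85},{"dp":[0.6,3.6,13.5],"turn":[-0.3,1.2,-0.7],"hand":85},{"dp":[0.3,3.5,13.5],"turn":[-0.3,1.2,-0.7],"hand":85},{"dp":[0,3.5,13.5],"turn":[-0.3,1.2,-0.7],"hand":85},{"dp":[0,0,0],"turn":[0,0,0],"hand":85},{"dp":[0,0,0],"turn":[0,0,0],"hand":85},{"dp":[0,0,0],"turn":[0,0,0],"hand":85},{"dp":[0,0,0],"turn":[0,0,0],"hand":85},{"dp":[0,0,0],"turn":[0,0,0],"hand":85}]'
python3 - <<'E'
from h import *
show()
p,d=cams.capture("wrist"); cv2.imwrite("pics/wrist4.png",p[:,:,::-1])
a=np.radians(RY); ex=np.array([np.cos(a),np.sin(a),0])
g=RP-28*ex+np.array([0,0,28]); R=down(RY+90,-18,'y'); z=R.apply([0,0,1])
plan([(5,g-3*z,R)])
E
```

```text
clock: 12.9
ee_pos: [409.9, 301.1, 82.5]
orientation: [-0.782, 2.717, 0.135]
wrist_force: [0.5, -0.2, -0.1]
gripper_width: 0.995
t 12.9 tcp [409.9 301.1  82.5] cab [-305.8  462.8   82.5] z [ 0.268  0.174 -0.948] y az 122.2 F [ 0.5 -0.2 -0.1] w 85.0 q [-0.63  0.42 -0.11  2.27  0.61  0.16  0.81]
dp [ 2.4  0.7 10.1] turn [ 0.   0.1 -0.1]
dp [ 2.3  0.7 10.1] turn [ 0.   0.1 -0.1]
dp [ 2.3  0.7 10.1] turn [ 0.   0.1 -0.1]
dp [ 2.3  0.7 10.1] turn [ 0.   0.1 -0.1]
dp [ 2.3  0.7 10.1] turn [ 0.   0.1 -0.1]
```

View pics/wrist4.png

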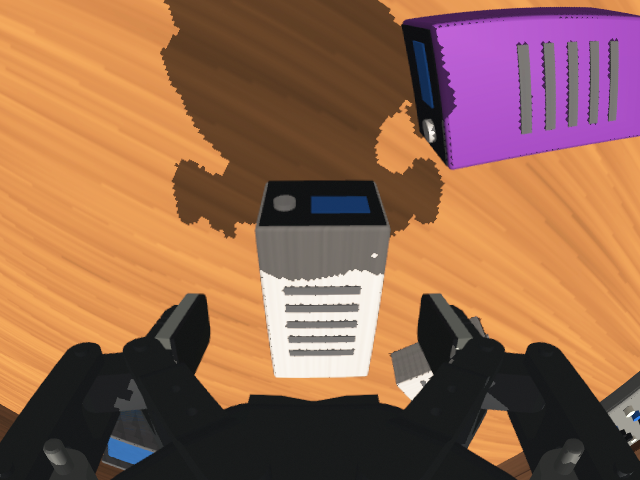

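The box, at columns 257–388 with the panel nearest the camera, is about centred between the fingers, so I'll descend and grip.

```bash
python3 -m crank '[{"dp":[2.3,0.7,10],"turn":[0,0,0],"hand":85},{"dp":[2.3,0.7,10],"turn":[0,0,0],"hand":85},{"dp":[2.3,0.7,10],"turn":[0,0,0],"hand":85},{"dp":[2.3,0.7,10],"turn":[0,0,0],"hand":85},{"dp":[2.3,0.7,10],"turn":[0,0,-0.4],"hand":85},{"dp":[0,0,0],"turn":[0,0,0],"hand":50},{"dp":[0,0,0],"turn":[0,0,0],"hand":50},{"dp":[0,0,0],"turn":[0,0,0],"hand":50},{"dp":[0,0,0],"turn":[0,0,0],"hand":50},{"dp":[0,0,0],"turn":[0,0,0],"hand":50}]'
python3 - <<'E'
from h import *
show()
E
```

```text
clock: 14.2
ee_pos: [412.0, 307.0, 31.2]
orientation: [-0.791, 2.714, 0.135]
wrist_force: [1.2, 0.5, -4.2]
gripper_width: 0.668
t 14.2 tcp [412.  307.   31.2] cab [-304.4  468.9   31.2] z [ 0.268  0.175 -0.947] y az 122.5 F [ 1.2  0.5 -4.2] w 57.1 q [-0.55  0.55 -0.21  2.26  1.48  0.15 -0.03]
```

```bash
python3 - <<'E'
from h import *
p,R,_=state()
rz=lambda d: Ro.from_euler('z',d,degrees=True)*R
B=cab([-140,27,0]); B[2]=310
plan([(3,p+[0,0,60],R),(7,(440,200,300),rz(-12)),(10,B,rz(-39.15))])
E
```

```text
dp [ -6.4   0.1 -18.9] turn [0. 0. 0.]
dp [ -6.4   0.1 -18.9] turn [0. 0. 0.]
dp [ -6.4   0.1 -18.9] turn [0. 0. 0.]
dp [ -5.  -14.9 -29.9] turn [ 0.5 -0.   1.6]
dp [ -5.4 -15.1 -29.7] turn [ 0.5 -0.   1.6]
dp [ -5.8 -15.2 -29.6] turn [ 0.5 -0.   1.6]
dp [ -6.3 -15.3 -29.4] turn [ 0.5 -0.   1.6]
dp [ -6.7 -15.4 -29.3] turn [ 0.5 -0.   1.6]
dp [ -7.2 -15.5 -29.1] turn [ 0.5 -0.   1.6]
dp [ -7.6 -15.6 -29. ] turn [ 0.5 -0.   1.6]
dp [  3.8 -35.8  -2.5] turn [ 0.9 -0.   2.6]
dp [  2.2 -36.   -1.9] turn [ 0.9 -0.   2.6]
dp [  0.6 -36.1  -1.4] turn [ 0.9 -0.   2.6]
dp [ -1.  -36.1  -0.8] turn [ 0.9 -0.   2.6]
dp [ -2.6 -36.   -0.3] turn [ 0.9 -0.   2.6]
dp [ -4.2 -35.9   0.3] turn [ 0.9 -0.   2.6]
dp [ -5.8 -35.6   0.8] turn [ 0.9 -0.   2.6]
dp [ -7.4 -35.3   1.3] turn [ 0.9 -0.   2.6]
dp [ -9.  -34.9   1.9] turn [ 0.9 -0.   2.6]
dp [-10.6 -34.4   2.4] turn [ 0.9 -0.   2.6]
```

```bash
python3 -m crank '[{"dp":[-4,0,-12],"turn":[0,0,0],"hand":50},{"dp":[-6.5,0,-19],"turn":[0,0,0],"hand":50},{"dp":[-6.5,0,-19],"turn":[0,0,0],"hand":50},{"dp":[-5,-15,-30],"turn":[0.5,0,1.6],"hand":50},{"dp":[-5.5,-15,-30],"turn":[0.5,0,1.6],"hand":50},{"dp":[-6,-15,-30],"turn":[0.5,0,1.6],"hand":50},{"dp":[-6.5,-15.5,-29.5],"turn":[0.5,0,1.6],"hand":50},{"dp":[-6.5,-15.5,-29.5],"turn":[0.5,0,1.6],"hand":50},{"dp":[-7,-15.5,-29],"turn":[0.5,0,1.6],"hand":50},{"dp":[-7.5,-15.5,-29],"turn":[0.5,0,1.6],"hand":50}]'
python3 - <<'E'
from h import *
show()
p,d=cams.capture("wrist"); cv2.imwrite("pics/wrist5.png",p[:,:,::-1])
B=cab([-140,27,0]); B[2]=310
plan([(10,B,down(83.35,-18.7,'y'))])
E
```

```text
clock: 15.45
ee_pos: [433.7, 191.9, 293.6]
orientation: [-0.507, 2.803, 0.076]
wrist_force: [0.5, -1.5, -4.8]
gripper_width: 0.672
t 15.45 tcp [433.7 191.9 293.6] cab [-269.5  357.1  293.6] z [ 0.274  0.103 -0.956] y az 110.5 F [ 0.5 -1.5 -4.8] w 57.4 q [ 0.43  0.04 -0.94  2.11  0.12  0.71  1.35]
dp [  3.1 -35.2  -2.2] turn [ 0.8 -0.1  2.6]
dp [  1.6 -35.3  -1.7] turn [ 0.8 -0.1  2.6]
dp [ -0.  -35.3  -1.2] turn [ 0.8 -0.1  2.6]
dp [ -1.6 -35.3  -0.7] turn [ 0.8 -0.1  2.6]
dp [ -3.2 -35.2  -0.2] turn [ 0.8 -0.1  2.6]
dp [ -4.8 -35.    0.3] turn [ 0.8 -0.1  2.6]
dp [ -6.3 -34.8   0.8] turn [ 0.8 -0.1  2.6]
dp [ -7.9 -34.4   1.3] turn [ 0.8 -0.1  2.6]
dp [ -9.4 -34.    1.9] turn [ 0.8 -0.1  2.6]
dp [-10.9 -33.5   2.4] turn [ 0.8 -0.1  2.6]
```

View pics/wrist5.png

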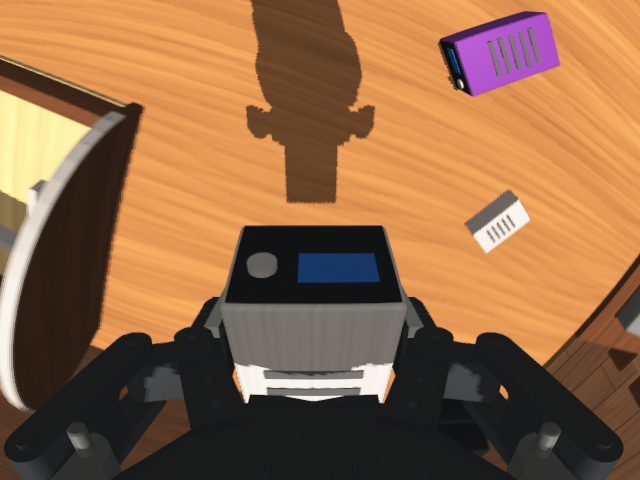

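```bash
python3 -m crank '[{"dp":[3,-35,-2.5],"turn":[0.8,0,2.6],"hand":50},{"dp":[1.5,-35,-2],"turn":[0.8,0,2.6],"hand":50},{"dp":[0,-35,-1.5],"turn":[0.8,0,2.6],"hand":50},{"dp":[-1.5,-35,-1],"turn":[0.8,0,2.6],"hand":50},{"dp":[-3,-35,-0.5],"turn":[0.8,0,2.6],"hand":50},{"dp":[-5,-35,0],"turn":[0.8,0,2.6],"hand":50},{"dp":[-6.5,-35,0.5],"turn":[0.8,0,2.6],"hand":50},{"dp":[-8,-34.5,1],"turn":[0.8,0,2.6],"hand":50},{"dp":[-9.5,-34,1.5],"turn":[0.8,0,2.6],"hand":50},{"dp":[-11,-33.5,2],"turn":[0.8,0,2.6],"hand":50}]'
python3 - <<'E'
from h import *
show()
p,d=cams.capture("wrist"); cv2.imwrite("pics/wrist6.png",p[:,:,::-1])
p,d=cams.capture("side"); cv2.imwrite("pics/side6.png",p[:,:,::-1])
R=down(83.35,-18.5,'y')
plan([(10,cab([-138,27,75]),R)])
E
```

```text
clock: 16.75
ee_pos: [517.3, -163.9, 307.5]
orientation: [0.191, 2.844, -0.037]
wrist_force: [0.3, 0.6, -4.4]
gripper_width: 0.67
t 16.75 tcp [ 517.3 -163.9  307.5] cab [-145.2   13.3  307.5] z [ 0.285 -0.044 -0.958] y az 82.3 F [ 0.3  0.6 -4.4] w 57.2 q [ 0.79  0.14 -0.57  1.97  0.08  0.76  1.62]
dp [ 6.1  1.9 22.4] turn [-0.1 -0.2 -0.1]
dp [ 6.2  1.9 22.4] turn [-0.1 -0.2 -0.1]
dp [ 6.2  1.9 22.4] turn [-0.1 -0.2 -0.1]
dp [ 6.3  1.8 22.4] turn [-0.1 -0.2 -0.1]
dp [ 6.4  1.8 22.4] turn [-0.1 -0.2 -0.1]
dp [ 6.4  1.8 22.3] turn [-0.1 -0.2 -0.1]
dp [ 6.5  1.8 22.3] turn [-0.1 -0.2 -0.1]
dp [ 6.6  1.8 22.3] turn [-0.1 -0.2 -0.1]
dp [ 6.6  1.8 22.3] turn [-0.1 -0.2 -0.1]
dp [ 6.7  1.7 22.3] turn [-0.1 -0.2 -0.1]
```

View pics/wrist6.png

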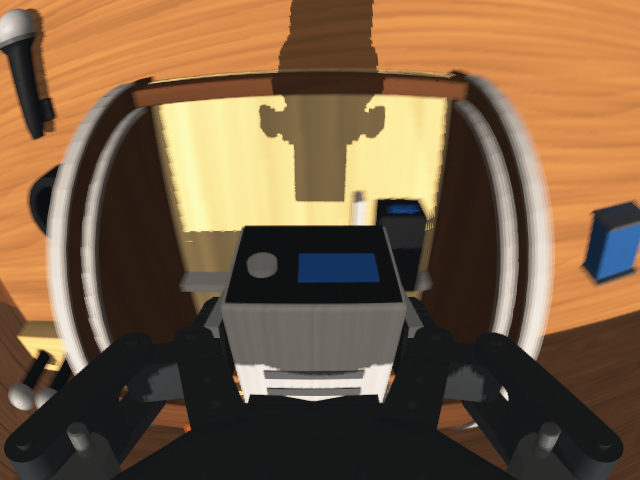

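View pics/side6.png

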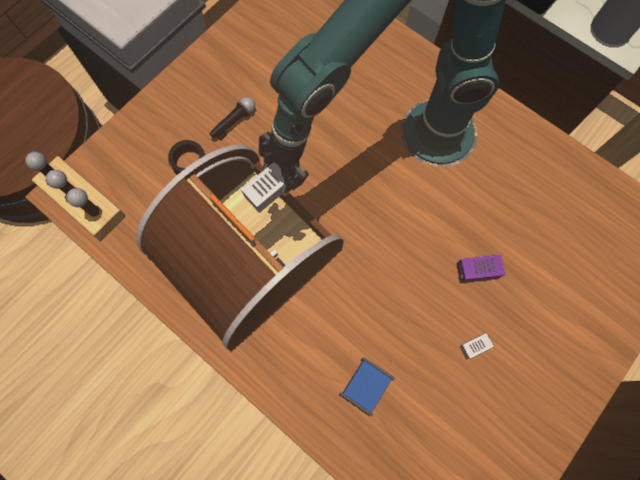

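The receiver is held above the opening. The left rail shows at (358,200) and the back rail at row 280. Descending.

```bash
python3 -m crank '[{"dp":[6,2,22.5],"turn":[0,-0.2,-0.1],"hand":50},{"dp":[6,2,22.5],"turn":[0,-0.2,-0.1],"hand":50},{"dp":[6,2,22.5],"turn":[0,0,-0.1],"hand":50},{"dp":[6.5,2,22.5],"turn":[0,0,-0.1],"hand":50},{"dp":[6.5,2,22.5],"turn":[0,0,-0.1],"hand":50},{"dp":[6.5,2,22.5],"turn":[0,0,-0.1],"hand":50},{"dp":[6.5,2,22.5],"turn":[0,0,-0.1],"hand":50},{"dp":[6.5,2,22.5],"turn":[0,0,-0.1],"hand":50},{"dp":[6.5,1.5,22.5],"turn":[0,0,-0.1],"hand":50},{"dp":[6.5,1.5,20],"turn":[0,0,0],"hand":50}]'
python3 - <<'E'
from h import *
show()
p,d=cams.capture("wrist"); cv2.imwrite("pics/wrist7.png",p[:,:,::-1])
R=down(83.35,-18.6,'y')
plan([(10,cab([-90,27,45]),R)])
E
```

```text
clock: 18.1
ee_pos: [531.1, -161.8, 68.3]
orientation: [0.197, 2.833, -0.046]
wrist_force: [-0.2, -0.8, -4.9]
gripper_width: 0.671
t 18.1 tcp [ 531.1 -161.8   68.3] cab [-131.8   17.    68.3] z [ 0.294 -0.052 -0.954] y az 81.9 F [-0.2 -0.8 -4.9] w 57.3 q [ 0.46  0.51 -0.26  2.15  0.49  0.21  1.22]
dp [-3.5  1.1  3.2] turn [-0.1 -0.2 -0.1]
dp [-3.5  1.1  3.2] turn [-0.1 -0.2 -0.1]
dp [-3.5  1.1  3.3] turn [-0.1 -0.2 -0.1]
dp [-3.5  1.   3.3] turn [-0.1 -0.2 -0.1]
dp [-3.5  1.   3.3] turn [-0.1 -0.2 -0.1]
dp [-3.5  1.   3.3] turn [-0.1 -0.2 -0.1]
dp [-3.5  1.   3.3] turn [-0.1 -0.2 -0.1]
dp [-3.5  1.   3.3] turn [-0.1 -0.2 -0.1]
dp [-3.5  1.   3.3] turn [-0.1 -0.2 -0.1]
dp [-3.5  1.   3.3] turn [-0.1 -0.2 -0.1]
```

View pics/wrist7.png

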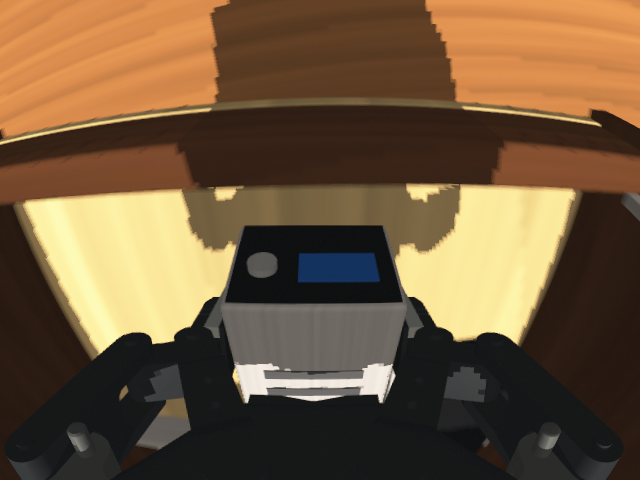

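```bash
python3 - <<'E'
from h import *
R=down(83.35,-18.6,'y')
plan([(6,cab([-88,25,50]),R),(4,cab([-84,25,45]),R)])
E
```

```text
dp [-6.5  1.5  4.7] turn [-0.2 -0.3 -0.2]
dp [-6.5  1.4  4.7] turn [-0.2 -0.3 -0.2]
dp [-6.4  1.4  4.8] turn [-0.2 -0.3 -0.2]
dp [-6.4  1.4  4.8] turn [-0.2 -0.3 -0.2]
dp [-6.4  1.3  4.8] turn [-0.2 -0.3 -0.2]
dp [-6.4  1.3  4.9] turn [-0.2 -0.3 -0.2]
dp [-0.5  0.   1.5] turn [0. 0. 0.]
dp [-0.5  0.   1.5] turn [0. 0. 0.]
dp [-0.5  0.   1.5] turn [0. 0. 0.]
dp [-0.5  0.   1.5] turn [0. 0. 0.]
```

```bash
python3 -m crank '[{"dp":[-6.5,1.5,4.7],"turn":[-0.2,-0.3,-0.2],"hand":50},{"dp":[-6.5,1.5,4.7],"turn":[-0.2,-0.3,-0.2],"hand":50},{"dp":[-6.5,1.4,4.8],"turn":[-0.2,-0.3,-0.2],"hand":50},{"dp":[-6.4,1.4,4.8],"turn":[-0.2,-0.3,-0.2],"hand":50},{"dp":[-6.4,1.3,4.8],"turn":[-0.2,-0.3,-0.2],"hand":50},{"dp":[-6.4,1.3,4.8],"turn":[-0.2,-0.3,-0.2],"hand":50},{"dp":[-0.5,0,1.5],"turn":[0,0,0],"hand":50},{"dp":[-0.5,0,1.5],"turn":[0,0,0],"hand":50},{"dp":[-0.5,0,1.5],"turn":[0,0,0],"hand":50},{"dp":[0,0,0],"turn":[0,0,0],"hand":50}]'
python3 - <<'E'
from h import *
show()
p,d=cams.capture("side"); cv2.imwrite("pics/side8.png",cv2.resize(p[130:360,120:400,::-1],None,fx=2.8,fy=2.5))
p,d=cams.capture("top"); cv2.imwrite("pics/top8.png",cv2.resize(p[110:290,290:480,::-1],None,fx=3.2,fy=3.2))
R=down(83.35,-18.6,'y')
plan([(4,cab([-84,25,41.5]),R)])
E
```

```text
clock: 19.4
ee_pos: [584.4, -160.7, 47.2]
orientation: [0.161, 2.802, -0.022]
wrist_force: [0.1, -1.3, -4.3]
gripper_width: 0.671
t 19.4 tcp [ 584.4 -160.7   47.2] cab [-78.9  24.4  47.2] z [ 0.327 -0.034 -0.944] y az 83.5 F [ 0.1 -1.3 -4.3] w 57.3 q [ 0.44  0.61 -0.25  2.05  0.51  0.19  1.22]
dp [1.7 0.2 1. ] turn [0.1 0.2 0. ]
dp [1.7 0.2 1. ] turn [0.1 0.2 0. ]
dp [1.7 0.2 1. ] turn [0.1 0.2 0. ]
dp [1.7 0.2 1. ] turn [0.1 0.2 0. ]
```

View pics/side8.png

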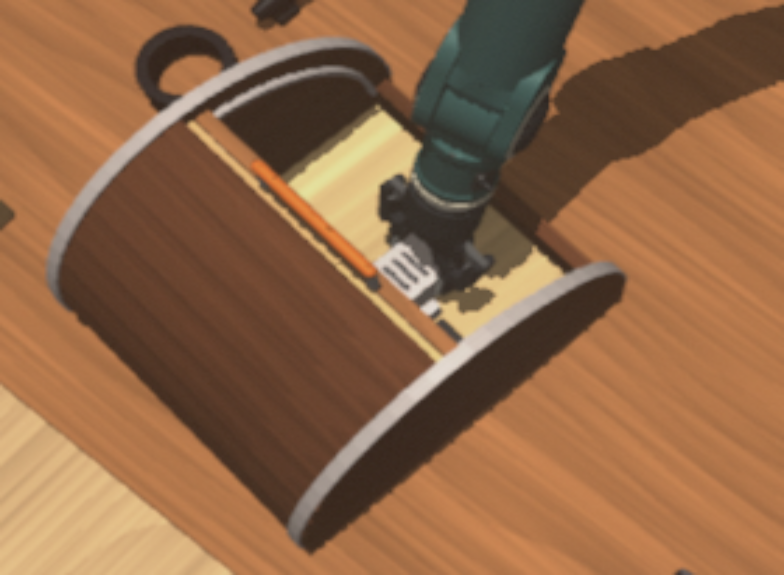

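View pics/top8.png

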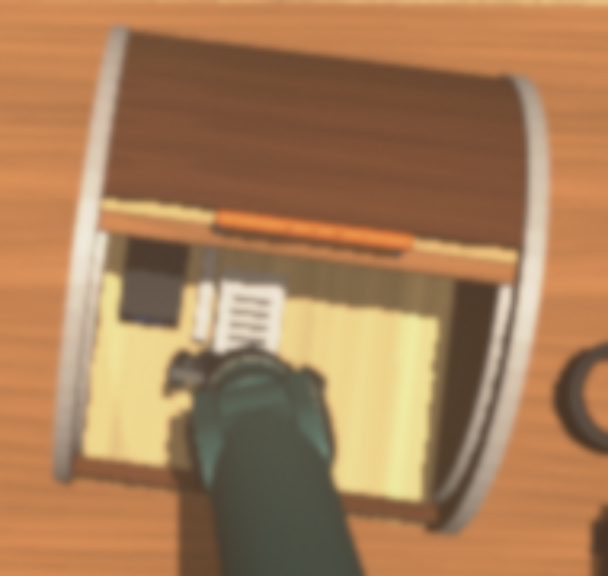

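```bash
python3 -m crank '[{"dp":[1.7,0.2,1],"turn":[0,0.2,0],"hand":50},{"dp":[1.7,0.2,1],"turn":[0,0.2,0],"hand":50},{"dp":[1.7,0.2,1],"turn":[0,0.2,0],"hand":50},{"dp":[1.2,0,0.8],"turn":[0,0,0],"hand":50},{"dp":[0,0,0],"turn":[0,0,0],"hand":50},{"dp":[0,0,0],"turn":[0,0,0],"hand":50},{"dp":[0,0,0],"turn":[0,0,0],"hand":50},{"dp":[0,0,0],"turn":[0,0,0],"hand":50},{"dp":[0,0,0],"turn":[0,0,0],"hand":50},{"dp":[0,0,0],"turn":[0,0,0],"hand":50}]'
python3 - <<'E'
from h import *
show()
E
```

```text
clock: 20.75
ee_pos: [579.5, -159.5, 41.6]
orientation: [0.162, 2.812, -0.021]
wrist_force: [-0.6, -0.4, -5.2]
gripper_width: 0.672
t 20.75 tcp [ 579.5 -159.5   41.6] cab [-83.9  25.   41.6] z [ 0.317 -0.033 -0.948] y az 83.5 F [-0.6 -0.4 -5.2] w 57.4 q [ 0.43  0.61 -0.24  2.06  0.52  0.19  1.21]
```

```bash
python3 -m crank '[{"dp":[0.2,0,0.5],"turn":[0,0,0],"hand":50},{"dp":[0,0,0],"turn":[0,0,0],"hand":50},{"dp":[0.2,0,0.5],"turn":[0,0,0],"hand":50},{"dp":[0,0,0],"turn":[0,0,0],"hand":50},{"dp":[0.2,0,0.5],"turn":[0,0,0],"hand":50},{"dp":[0,0,0],"turn":[0,0,0],"hand":50},{"dp":[0,0,0],"turn":[0,0,0],"hand":50},{"dp":[0,0,0],"turn":[0,0,0],"hand":50},{"dp":[0,0,0],"turn":[0,0,0],"hand":50},{"dp":[0,0,0],"turn":[0,0,0],"hand":50}]'
python3 - <<'E'
from h import *
show()
E
```

```text
clock: 22.0
ee_pos: [580.0, -159.6, 41.2]
orientation: [0.161, 2.81, -0.022]
wrist_force: [-2.0, -0.0, 0.5]
gripper_width: 0.672
t 22.0 tcp [ 580.  -159.6   41.2] cab [-83.5  24.9  41.2] z [ 0.319 -0.034 -0.947] y az 83.5 F [-2.  -0.   0.5] w 57.4 q [ 0.43  0.61 -0.24  2.06  0.52  0.18  1.21]
```

Set down: the floor carries the weight at TCP z 41.2. Releasing and backing off.

```bash
python3 -m crank '[{"dp":[0,0,0],"turn":[0,0,0],"hand":70},{"dp":[0,0,0],"turn":[0,0,0],"hand":70},{"dp":[0,0,0],"turn":[0,0,0],"hand":70},{"dp":[0,0,-10],"turn":[0,0,0],"hand":70},{"dp":[0,0,-20],"turn":[0,0,0],"hand":70},{"dp":[0,0,-25],"turn":[0,0,0],"hand":70},{"dp":[0,0,-25],"turn":[0,0,0],"hand":70},{"dp":[22,0,-6],"turn":[0,0,0],"hand":0},{"dp":[22,0,-6],"turn":[0,0,0],"hand":0},{"dp":[0,0,0],"turn":[0,0,0],"hand":0}]'
python3 - <<'E'
from h import *
show()
p,d=cams.capture("wrist"); cv2.imwrite("pics/wrist9.png",p[:,:,::-1])
p,d=cams.capture("top"); cv2.imwrite("pics/top9.png",cv2.resize(p[110:290,290:480,::-1],None,fx=3.2,fy=3.2))
R=down(83.35,-18,'y')
plan([(5,cab([-155,25,50]),R)])
E
```

```text
clock: 23.25
ee_pos: [509.9, -152.0, 121.8]
orientation: [0.158, 2.801, -0.026]
wrist_force: [0.0, -0.6, 0.7]
gripper_width: 0.182
t 23.25 tcp [ 509.9 -152.   121.8] cab [-153.9   24.3  121.8] z [ 0.328 -0.037 -0.944] y az 83.5 F [ 0.  -0.6  0.7] w 15.6 q [ 0.62  0.4  -0.43  2.19  0.44  0.27  1.3 ]
dp [ 5.4  0.1 13.4] turn [0.  0.3 0. ]
dp [ 5.3  0.1 13.4] turn [0.  0.3 0. ]
dp [ 5.3  0.1 13.4] turn [0.  0.3 0. ]
dp [ 5.2  0.1 13.5] turn [0.  0.3 0. ]
dp [ 5.1  0.1 13.5] turn [0.  0.3 0. ]
```

View pics/wrist9.png

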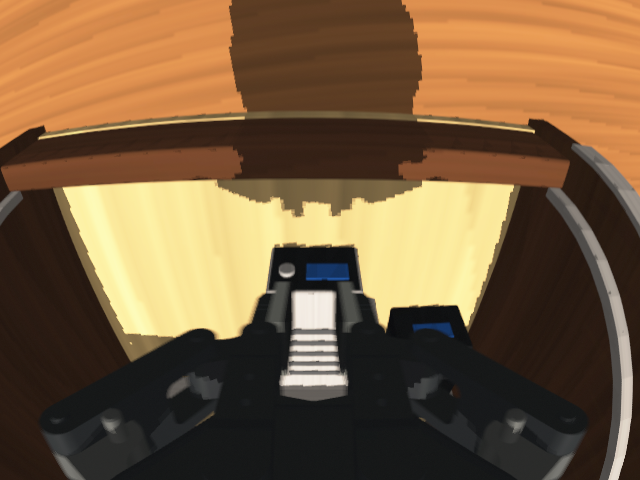

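View pics/top9.png

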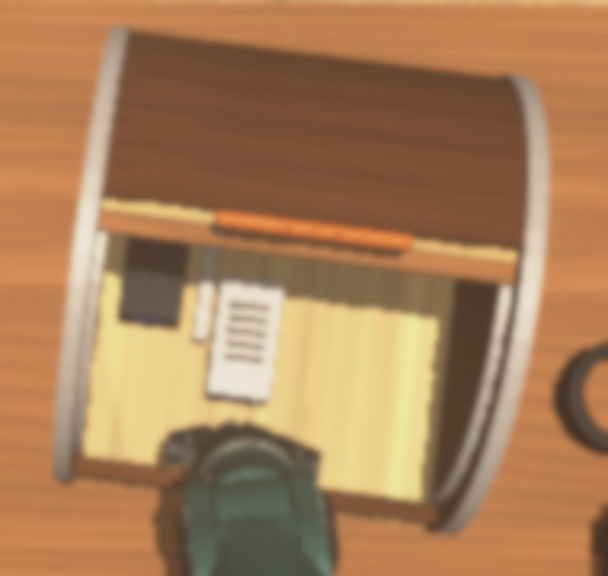

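```bash
cat >> h.py <<'E'
def recv(tag):
    p,d=cams.capture("top"); cv2.imwrite(f"pics/top{tag}.png",cv2.resize(p[110:290,290:480,::-1],None,fx=3.2,fy=3.2))
    c=cams.get_calibration("top"); hsv=cv2.cvtColor(p,cv2.COLOR_RGB2HSV).astype(int)
    X,u,v=pts("top",d,d>0); F=np.zeros(d.shape+(3,)); F[v,u]=(X-C)@RC
    m=(hsv[...,1]<70)&(F[...,2]>42)&(F[...,2]<72)&(abs(F[...,0])<150)&(F[...,1]>-60)&(F[...,1]<80)
    m=cv2.morphologyEx(m.astype(np.uint8),cv2.MORPH_CLOSE,np.ones((3,3)))
    n,l,st,ce=cv2.connectedComponentsWithStats(m)
    i=1+st[1:,4].argmax(); vv,uu=np.nonzero(l==i)
    G=np.array([tocab(ray("top",a,b,56)) for a,b in zip(uu,vv)])
    L=[]
    print("recv",rect(G),"n",len(G),"ext x",G[:,0].min().round(1),G[:,0].max().round(1),"y",G[:,1].min().round(1),G[:,1].max().round(1),"z",np.median(F[l==i][:,2]).round(1))
    # side lines by row: edges
    for nm,f in(("L",np.min),("R",np.max)):
        e=np.array([tocab(ray("top",f(uu[vv==b])+(-.5 if nm=="L" else .5),b,56)) for b in np.unique(vv)[3:-3]])
        k=np.polyfit(e[:,0],e[:,1],1); print(nm,"y at 0",k[1].round(1),"yaw deg",np.degrees(np.arctan(k[0])).round(2),"y mean",e[:,1].mean().round(1))
    return p,d,F
E
python3 - <<'E'
from h import *
recv("10")
E
```

```text
recv (array([-57.3,  34.8]), array([111.5,  75.2]), 0.03) n 773 ext x -113.1 -1.6 y -2.8 72.4 z 55.4
L y at 0 67.8 yaw deg 9.4 y mean 58.0
R y at 0 -2.3 yaw deg 0.57 y mean -2.8
```

```bash
python3 -m crank '[{"dp":[5,0,13.5],"turn":[0,0.3,0],"hand":0},{"dp":[5,0,13.5],"turn":[0,0.3,0],"hand":0},{"dp":[5,0,13.5],"turn":[0,0.3,0],"hand":0},{"dp":[5,0,13.5],"turn":[0,0.3,0],"hand":0},{"dp":[5,0.5,13.5],"turn":[0,0.3,0],"hand":0},{"dp":[0,0,0],"turn":[0,0,0],"hand":0},{"dp":[0,0,0],"turn":[0,0,0],"hand":0},{"dp":[0,0,0],"turn":[0,0,0],"hand":0},{"dp":[0,0,0],"turn":[0,0,0],"hand":0},{"dp":[0,0,0],"turn":[0,0,0],"hand":0}]'
python3 - <<'E'
from h import *
show()
p,d=cams.capture("wrist"); cv2.imwrite("pics/wrist11.png",p[:,:,::-1])
R=down(83.35,-18,'y')
plan([(10,cab([-95,25.5,50]),R)])
E
```

```text
clock: 24.65
ee_pos: [520.2, -151.6, 50.5]
orientation: [0.156, 2.816, -0.023]
wrist_force: [-0.0, 0.1, 0.1]
gripper_width: 0.003
t 24.65 tcp [ 520.2 -151.6   50.5] cab [-143.7   26.    50.5] z [ 0.315 -0.034 -0.949] y az 83.7 F [-0.   0.1  0.1] w 0.3 q [ 0.5   0.54 -0.3   2.19  0.76  0.15  0.99]
dp [-4.6 -0.1  1.6] turn [0. 0. 0.]
dp [-4.6 -0.1  1.6] turn [0. 0. 0.]
dp [-4.6 -0.1  1.6] turn [0. 0. 0.]
dp [-4.6 -0.1  1.6] turn [0. 0. 0.]
dp [-4.6 -0.1  1.6] turn [0. 0. 0.]
dp [-4.6 -0.1  1.6] turn [0. 0. 0.]
dp [-4.6 -0.1  1.6] turn [0. 0. 0.]
dp [-4.6 -0.   1.6] turn [0. 0. 0.]
dp [-4.6 -0.   1.6] turn [0. 0. 0.]
dp [-4.6 -0.   1.6] turn [0. 0. 0.]
```

View pics/wrist11.png

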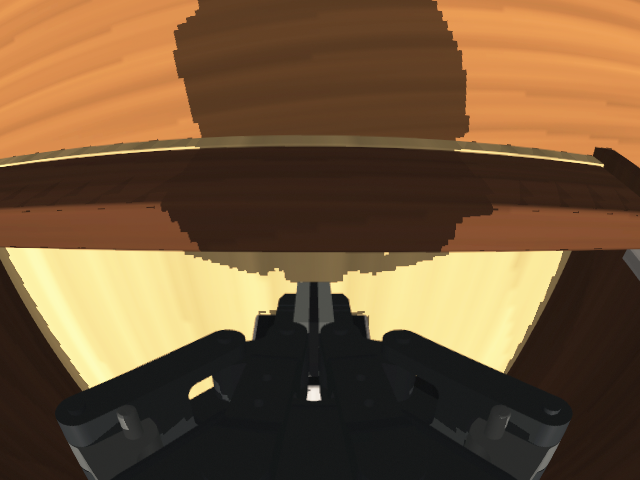

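```bash
python3 -m crank '[{"dp":[-5,0,1.6],"turn":[0,0,0],"hand":0},{"dp":[-5,0,1.6],"turn":[0,0,0],"hand":0},{"dp":[-5,0,1.6],"turn":[0,0,0],"hand":0},{"dp":[-5,0,1.6],"turn":[0,0,0],"hand":0},{"dp":[-5,0,1.6],"turn":[0,0,0],"hand":0},{"dp":[-5,0,1.6],"turn":[0,0,0],"hand":0},{"dp":[-5,0,1.6],"turn":[0,0,0],"hand":0},{"dp":[-5,0,1.6],"turn":[0,0,0],"hand":0},{"dp":[-5,0,1.6],"turn":[0,0,0],"hand":0},{"dp":[-5,0,1.6],"turn":[0,0,0],"hand":0}]'
python3 - <<'E'
from h import *
show(); recv("12")
R=down(83.35,-18,'y')
plan([(5,cab([-71,25.5,50]),R)])
E
```

```text
clock: 25.95
ee_pos: [573.3, -158.0, 50.1]
orientation: [0.157, 2.821, -0.025]
wrist_force: [-2.9, 0.7, 2.3]
gripper_width: -0.001
t 25.95 tcp [ 573.3 -158.    50.1] cab [-90.3  25.7  50.1] z [ 0.31  -0.034 -0.95 ] y az 83.6 F [-2.9  0.7  2.3] w -0.1 q [ 0.53  0.61 -0.37  2.06  0.73  0.24  1.03]
recv (array([-28.8,  32.4]), array([100.1,  71. ]), 0.03) n 662 ext x -78.8 21.3 y -3.1 67.9 z 55.6
L y at 0 55.8 yaw deg -1.38 y mean 56.6
R y at 0 -3.0 yaw deg 0.34 y mean -3.1
dp [-3.5 -0.1  1.2] turn [0. 0. 0.]
dp [-3.5 -0.1  1.2] turn [0. 0. 0.]
dp [-3.5 -0.1  1.2] turn [0. 0. 0.]
dp [-3.5 -0.1  1.2] turn [0. 0. 0.]
dp [-3.5 -0.1  1.2] turn [0. 0. 0.]
```

View pics/top12.png

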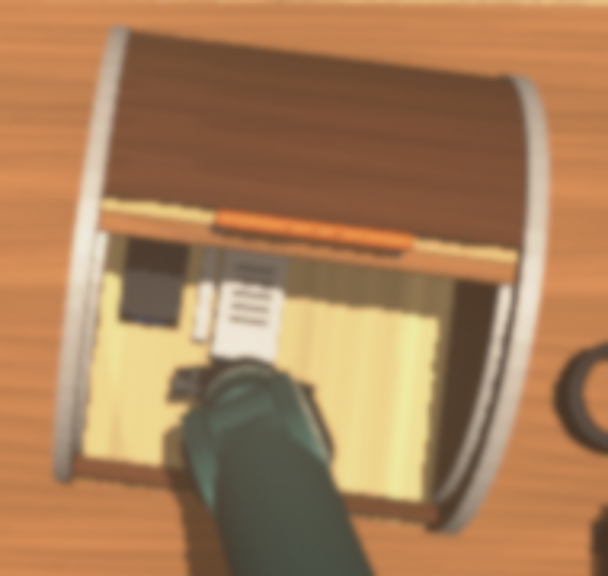

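```bash
python3 -m crank '[{"dp":[-4,0,1.3],"turn":[0,0,0],"hand":0},{"dp":[-4,0,1.3],"turn":[0,0,0],"hand":0},{"dp":[-4,0,1.3],"turn":[0,0,0],"hand":0},{"dp":[-4,0,1.3],"turn":[0,0,0],"hand":0},{"dp":[-3,0,1],"turn":[0,0,0],"hand":0},{"dp":[-2,0,0.7],"turn":[0,0,0],"hand":0},{"dp":[-2,0,0.7],"turn":[0,0,0],"hand":0},{"dp":[-1.5,0,0.5],"turn":[0,0,0],"hand":0},{"dp":[-1,0,0.3],"turn":[0,0,0],"hand":0},{"dp":[0,0,0],"turn":[0,0,0],"hand":0}]'
python3 - <<'E'
from h import *
show()
E
```

```text
clock: 27.25
ee_pos: [597.8, -160.9, 48.7]
orientation: [0.159, 2.829, -0.027]
wrist_force: [-2.0, 1.4, 2.0]
gripper_width: -0.002
t 27.25 tcp [ 597.8 -160.9   48.7] cab [-65.6  25.7  48.7] z [ 0.301 -0.035 -0.953] y az 83.6 F [-2.   1.4  2. ] w -0.1 q [ 0.54  0.65 -0.39  2.    0.71  0.29  1.05]
```

Not yet in contact; continuing in small steps.

```bash
python3 -m crank '[{"dp":[-1,0,0.3],"turn":[0,0,0],"hand":0},{"dp":[-1,0,0.3],"turn":[0,0,0],"hand":0},{"dp":[-1,0,0.3],"turn":[0,0,0],"hand":0},{"dp":[-1,0,0.3],"turn":[0,0,0],"hand":0},{"dp":[-1,0,0.3],"turn":[0,0,0],"hand":0},{"dp":[0,0,0],"turn":[0,0,0],"hand":0},{"dp":[0,0,0],"turn":[0,0,0],"hand":0},{"dp":[0,0,0],"turn":[0,0,0],"hand":0},{"dp":[0,0,0],"turn":[0,0,0],"hand":0},{"dp":[0,0,0],"turn":[0,0,0],"hand":0}]'
python3 - <<'E'
from h import *
show()
p,d=cams.capture("wrist"); cv2.imwrite("pics/wrist13.png",p[:,:,::-1])
E
```

```text
clock: 28.5
ee_pos: [598.0, -161.0, 47.4]
orientation: [0.16, 2.84, -0.03]
wrist_force: [-3.8, 0.5, 2.6]
gripper_width: -0.001
t 28.5 tcp [ 598.  -161.    47.4] cab [-65.4  25.6  47.4] z [ 0.291 -0.037 -0.956] y az 83.5 F [-3.8  0.5  2.6] w -0.1 q [ 0.54  0.65 -0.4   1.99  0.71  0.31  1.06]
```

View pics/wrist13.png

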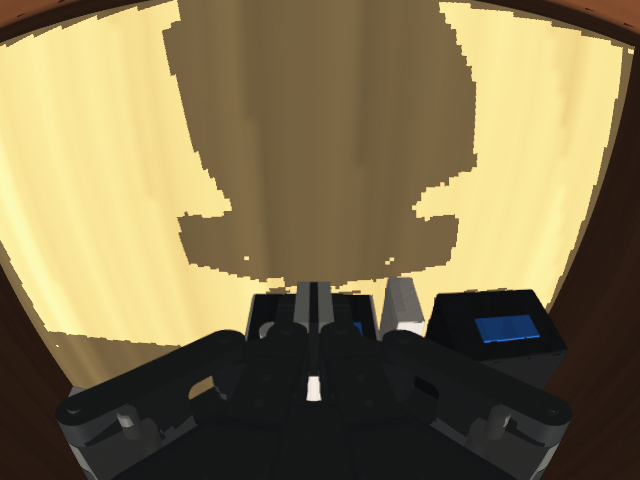

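```bash
python3 -m crank '[{"dp":[-3,0,0.9],"turn":[0,0,0],"hand":0},{"dp":[-3,0,0.9],"turn":[0,0,0],"hand":0},{"dp":[-4,0,1.2],"turn":[0,0,0],"hand":0},{"dp":[-4,0,1.2],"turn":[0,0,0],"hand":0},{"dp":[-4,0,1.2],"turn":[0,0,0],"hand":0},{"dp":[-4,0,1.2],"turn":[0,0,0],"hand":0},{"dp":[-4,0,1.2],"turn":[0,0,0],"hand":0},{"dp":[-4,0,1.2],"turn":[0,0,0],"hand":0},{"dp":[-4,0,1.2],"turn":[0,0,0],"hand":0},{"dp":[-4,0,1.2],"turn":[0,0,0],"hand":0}]'
python3 - <<'E'
from h import *
show()
p,d,F=recv("14")
E
```

```text
clock: 29.8
ee_pos: [599.4, -162.9, 33.4]
orientation: [0.172, 2.92, -0.047]
wrist_force: [-14.9, 3.2, 10.3]
gripper_width: -0.001
t 29.8 tcp [ 599.4 -162.9   33.4] cab [-63.8  23.8  33.4] z [ 0.212 -0.044 -0.976] y az 83.2 F [-14.9   3.2  10.3] w -0.0 q [ 0.54  0.7  -0.42  1.93  0.68  0.42  1.09]
recv (array([-15.2,  34.5]), array([75.1, 70.2]), 89.4) n 397 ext x -50.1 20.0 y -3.1 72.3 z 55.4
L y at 0 64.7 yaw deg -3.3 y mean 65.7
R y at 0 -2.0 yaw deg -24.55 y mean 2.2
```

View pics/top14.png

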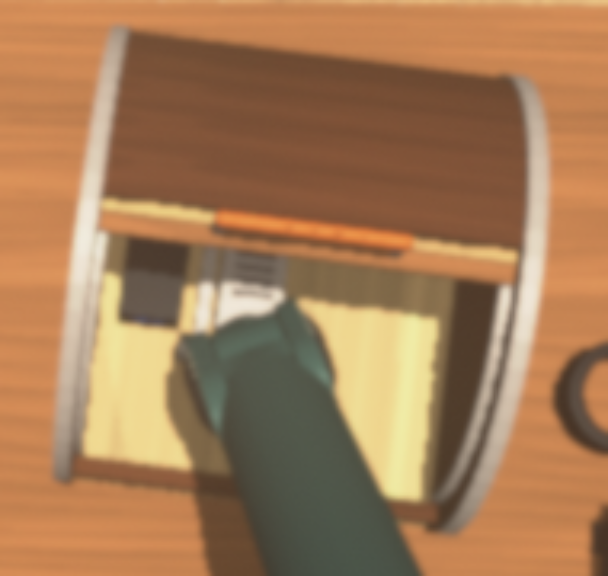

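The receiver is against the back rail: about 16 N and no further motion. The fingertips slid down the panel, so I back off, turn the hand 90° and go to its right side for the left push.

```bash
python3 - <<'E'
from h import *
p,R,_=state()
Rn=down(-6.65,-18,'x')
plan([(3,cab([-90,23,60]),down(83.35,-15,'y')),(4,cab([-100,0,120]),down(60,-15,'y')),(8,cab([-72,-38,118]),Rn)])
E
```

```text
dp [  6.6  -0.5 -10.6] turn [-0.4 -0.9  0. ]
dp [  6.5  -0.4 -10.7] turn [-0.4 -0.9  0. ]
dp [  6.3  -0.3 -10.8] turn [-0.4 -0.9  0. ]
dp [ -1.5  -5.7 -15.1] turn [1.5 0.  5.6]
dp [ -2.  -6. -15.] turn [ 1.5 -0.   5.6]
dp [ -2.6  -6.1 -14.8] turn [1.5 0.  5.6]
dp [ -3.3  -6.2 -14.7] turn [1.5 0.  5.6]
dp [-4.9 -3.   1.6] turn [-0.9  0.3  8.4]
dp [-5.3 -2.3  1.5] turn [-0.9  0.3  8.4]
dp [-5.5 -1.5  1.4] turn [-0.9  0.3  8.4]
dp [-5.7 -0.7  1.4] turn [-0.9  0.3  8.4]
dp [-5.7  0.2  1.3] turn [-0.9  0.3  8.4]
dp [-5.7  1.   1.3] turn [-0.9  0.3  8.4]
dp [-5.5  1.8  1.3] turn [-0.9  0.3  8.4]
dp [-5.2  2.5  1.3] turn [-0.9  0.3  8.4]
```

```bash
python3 -m crank '[{"dp":[9,0,-4],"turn":[0,0,0],"hand":0},{"dp":[6.5,0,-11],"turn":[-0.4,-1.2,0],"hand":0},{"dp":[6.5,0,-14],"turn":[-0.4,-1.2,0],"hand":0},{"dp":[-1.5,-5.5,-15],"turn":[1.5,0,5.6],"hand":0},{"dp":[-2,-6,-15],"turn":[1.5,0,5.6],"hand":0},{"dp":[-2.5,-6,-15],"turn":[1.5,0,5.6],"hand":0},{"dp":[-3,-6,-15],"turn":[1.5,0,5.6],"hand":0},{"dp":[-5,-3,1.5],"turn":[-0.9,0.3,8.4],"hand":0},{"dp":[-5,-2.5,1.5],"turn":[-0.9,0.3,8.4],"hand":0},{"dp":[-5.5,-1.5,1.5],"turn":[-0.9,0.3,8.4],"hand":0}]'
python3 - <<'E'
from h import *
show()
p,d,F=recv("15")
plan([(6,cab([-72,-38,118]),down(-6.65,-18,'x')),(4,cab([-52,-38,60]),down(-6.65,-18,'x'))])
E
```

```text
clock: 31.1
ee_pos: [568.0, -196.8, 129.4]
orientation: [1.344, 2.521, 0.066]
wrist_force: [-0.7, 0.7, 0.3]
gripper_width: 0.002
t 31.1 tcp [ 568.  -196.8  129.4] cab [-91.  -13.4 129.4] z [ 0.268 -0.092 -0.959] y az 35.0 F [-0.7  0.7  0.3] w 0.2 q [ 0.52  0.46 -0.3   2.01  0.38  0.42  0.53]
recv (array([-16.3,  33.8]), array([73.9, 75.5]), 7.02) n 446 ext x -54.4 20.0 y -3.1 72.1 z 55.3
L y at 0 59.8 yaw deg -1.01 y mean 60.2
R y at 0 -2.9 yaw deg 0.15 y mean -2.9
dp [-4.4 -0.5  2.9] turn [-0.5  0.4  6.8]
dp [-4.5 -0.   2.9] turn [-0.5  0.4  6.8]
dp [-4.5  0.5  2.9] turn [-0.5  0.4  6.8]
dp [-4.4  1.   2.8] turn [-0.5  0.4  6.8]
dp [-4.3  1.5  2.8] turn [-0.5  0.4  6.8]
dp [-4.1  1.9  2.8] turn [-0.5  0.4  6.8]
dp [ 0.   0.3 15.3] turn [0. 0. 0.]
dp [-0.   0.3 15.3] turn [0. 0. 0.]
dp [ 0.   0.3 15.3] turn [0. 0. 0.]
dp [ 0.   0.3 15.3] turn [0. 0. 0.]
```

View pics/top15.png

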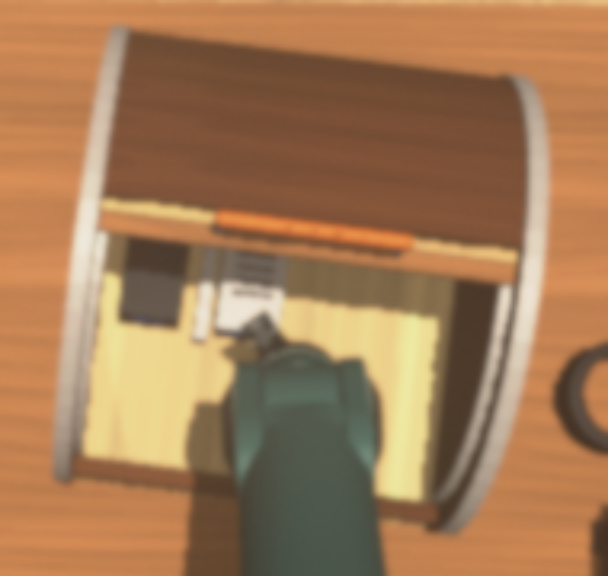

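```bash
python3 -m crank '[{"dp":[-4.5,-0.5,3],"turn":[-0.5,0.4,6.8],"hand":0},{"dp":[-4.5,0,3],"turn":[-0.5,0.4,6.8],"hand":0},{"dp":[-4.5,0.5,3],"turn":[-0.5,0.4,6.8],"hand":0},{"dp":[-4.5,1,3],"turn":[-0.5,0.4,6.8],"hand":0},{"dp":[-4.5,1.5,3],"turn":[-0.5,0.4,6.8],"hand":0},{"dp":[-4,2,3],"turn":[-0.5,0.4,6.8],"hand":0},{"dp":[0,0,0],"turn":[0,0,0],"hand":0},{"dp":[0,0,12],"turn":[0,0,0],"hand":0},{"dp":[0,0,12],"turn":[0,0,0],"hand":0},{"dp":[0,0,0],"turn":[0,0,0],"hand":0}]'
python3 - <<'E'
from h import *
show()
p,d=cams.capture("wrist"); cv2.imwrite("pics/wrist16.png",p[:,:,::-1])
plan([(7,cab([-35,-38,43]),down(-6.65,-18,'x'))])
E
```

```text
clock: 32.4
ee_pos: [592.9, -225.6, 100.2]
orientation: [2.149, 1.908, 0.312]
wrist_force: [0.2, -0.2, 0.4]
gripper_width: -0.003
t 32.4 tcp [ 592.9 -225.6  100.2] cab [-63.  -39.2 100.2] z [ 0.322 -0.044 -0.946] y az -6.8 F [ 0.2 -0.2  0.4] w -0.2 q [ 0.5   0.54 -0.2   1.97  0.11  0.32  0.12]
dp [0.3 1.1 9.1] turn [ 0.1  0.1 -0. ]
dp [0.2 1.1 9.1] turn [ 0.1  0.1 -0. ]
dp [0.2 1.1 9.1] turn [ 0.1  0.1 -0. ]
dp [0.2 1.2 9.1] turn [ 0.1  0.1 -0. ]
dp [0.2 1.2 9.1] turn [ 0.1  0.1 -0. ]
dp [0.2 1.2 9.1] turn [ 0.1  0.1 -0. ]
dp [0.2 1.2 9.1] turn [ 0.1  0.1 -0. ]
```

View pics/wrist16.png

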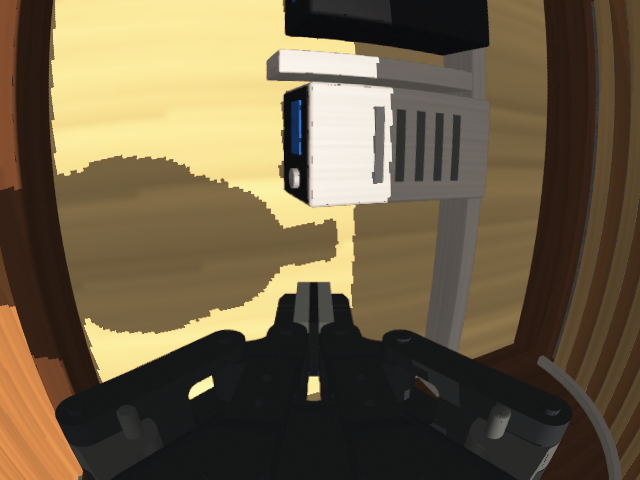

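Clear view: receiver body at columns 290–488 and rows 83–205, the left rail parallel above it at row 65, and the back rail at column 460. Next: down and push left.

```bash
python3 -m crank '[{"dp":[0,1,9],"turn":[0,0,0],"hand":0},{"dp":[0,1,9],"turn":[0,0,0],"hand":0},{"dp":[0,1,9],"turn":[0,0,0],"hand":0},{"dp":[0,1,9],"turn":[0,0,0],"hand":0},{"dp":[0,1,9],"turn":[0,0,0],"hand":0},{"dp":[0,1,9],"turn":[0,0,0],"hand":0},{"dp":[5,1,5],"turn":[0,0,0],"hand":0},{"dp":[6,0,0],"turn":[0,0,0],"hand":0},{"dp":[6,0,0],"turn":[0,0,0],"hand":0},{"dp":[0,0,0],"turn":[0,0,0],"hand":0}]'
python3 - <<'E'
from h import *
show()
plan([(5,cab([-25,-10,43]),down(-6.65,-18,'x'))])
E
```

```text
clock: 33.7
ee_pos: [623.0, -210.3, 43.1]
orientation: [2.147, 1.909, 0.313]
wrist_force: [0.2, -0.1, -0.1]
gripper_width: 0.005
t 33.7 tcp [ 623.  -210.3   43.1] cab [-34.8 -20.5  43.1] z [ 0.323 -0.044 -0.945] y az -6.7 F [ 0.2 -0.1 -0.1] w 0.4 q [ 0.41  0.66 -0.14  1.93  0.13  0.23  0.07]
dp [2.1 1.8 0.7] turn [ 0.2  0.1 -0. ]
dp [2.1 1.8 0.7] turn [ 0.2  0.1 -0. ]
dp [2.1 1.9 0.6] turn [ 0.2  0.1 -0. ]
dp [2.1 1.9 0.6] turn [ 0.2  0.1 -0. ]
dp [2.1 1.9 0.6] turn [ 0.2  0.1 -0. ]
```

```bash
python3 -m crank '[{"dp":[1,2,0.7],"turn":[0,0,0],"hand":0},{"dp":[1,2,0.7],"turn":[0,0,0],"hand":0},{"dp":[1,2,0.7],"turn":[0,0,0],"hand":0},{"dp":[1,2,0.7],"turn":[0,0,0],"hand":0},{"dp":[2,0,0],"turn":[0,0,0],"hand":0},{"dp":[2,0,0],"turn":[0,0,0],"hand":0},{"dp":[2,0,0],"turn":[0,0,0],"hand":0},{"dp":[2,0,0],"turn":[0,0,0],"hand":0},{"dp":[2,0,0],"turn":[0,0,0],"hand":0},{"dp":[2,0,0],"turn":[0,0,0],"hand":0}]'
python3 - <<'E'
from h import *
show()
p,d=cams.capture("wrist"); cv2.imwrite("pics/wrist18.png",p[:,:,::-1])
E
```

```text
clock: 34.95
ee_pos: [631.5, -202.2, 43.9]
orientation: [2.153, 1.899, 0.304]
wrist_force: [-3.3, -4.4, 2.9]
gripper_width: 0.004
t 34.95 tcp [ 631.5 -202.2   43.9] cab [-27.4 -11.5  43.9] z [ 0.32  -0.052 -0.946] y az -7.0 F [-3.3 -4.4  2.9] w 0.3 q [ 0.37  0.66 -0.12  1.92  0.13  0.24  0.04]
```

View pics/wrist18.png

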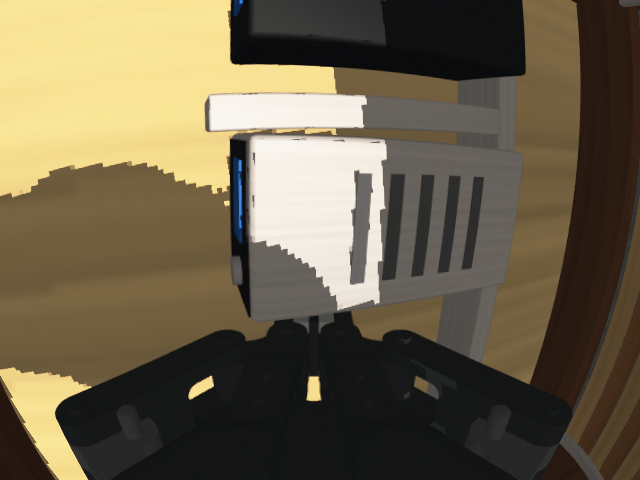

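Contact is made, but about 2–3 mm of gap to the left rail remains (rows 128–136). Pushing more firmly.

```bash
python3 -m crank '[{"dp":[3,0,0],"turn":[0,0,0],"hand":0},{"dp":[3,0,0],"turn":[0,0,0],"hand":0},{"dp":[3,0,0],"turn":[0,0,0],"hand":0},{"dp":[3,0,0],"turn":[0,0,0],"hand":0},{"dp":[3,0,0],"turn":[0,0,0],"hand":0},{"dp":[3,0,0],"turn":[0,0,0],"hand":0},{"dp":[0,0,0],"turn":[0,0,0],"hand":0},{"dp":[0,0,0],"turn":[0,0,0],"hand":0},{"dp":[0,0,0],"turn":[0,0,0],"hand":0},{"dp":[0,0,0],"turn":[0,0,0],"hand":0}]'
python3 - <<'E'
from h import *
show()
p,d=cams.capture("wrist"); cv2.imwrite("pics/wrist19.png",p[:,:,::-1])
E
```

```text
clock: 36.25
ee_pos: [631.1, -201.3, 44.2]
orientation: [2.161, 1.873, 0.287]
wrist_force: [-1.8, -2.8, 0.4]
gripper_width: -0.003
t 36.25 tcp [ 631.1 -201.3   44.2] cab [-27.8 -10.6  44.2] z [ 0.32  -0.071 -0.945] y az -7.9 F [-1.8 -2.8  0.4] w -0.3 q [ 0.32  0.65 -0.08  1.93  0.13  0.23  0.01]
```

View pics/wrist19.png

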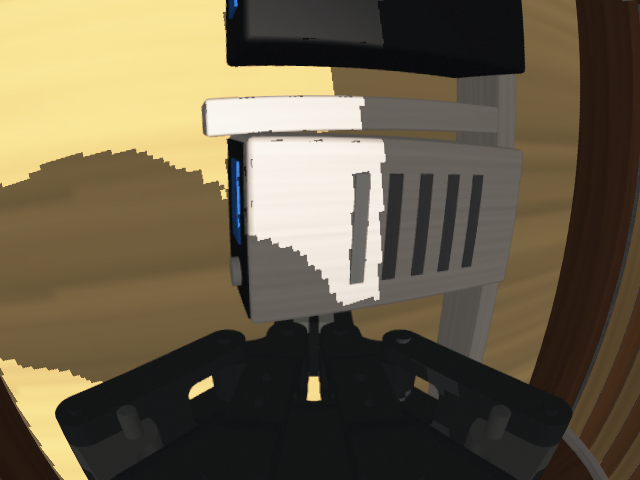

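```bash
python3 - <<'E'
from h import *
im=cv2.imread("pics/wrist19.png"); cv2.imwrite("pics/z19.png",cv2.resize(im[80:180,190:390],None,fx=4,fy=4,interpolation=cv2.INTER_NEAREST))
im=cv2.imread("pics/wrist19.png"); cv2.imwrite("pics/z19b.png",cv2.resize(im[80:230,370:570],None,fx=4,fy=4,interpolation=cv2.INTER_NEAREST))
E
```

```text
(no output)
```

View pics/z19.png

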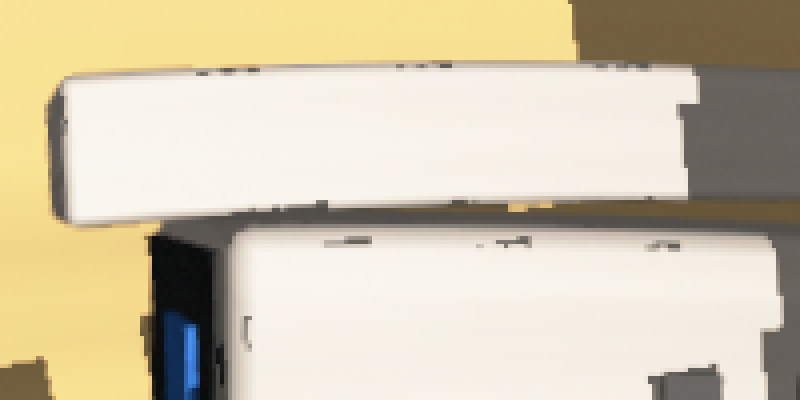

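View pics/z19b.png

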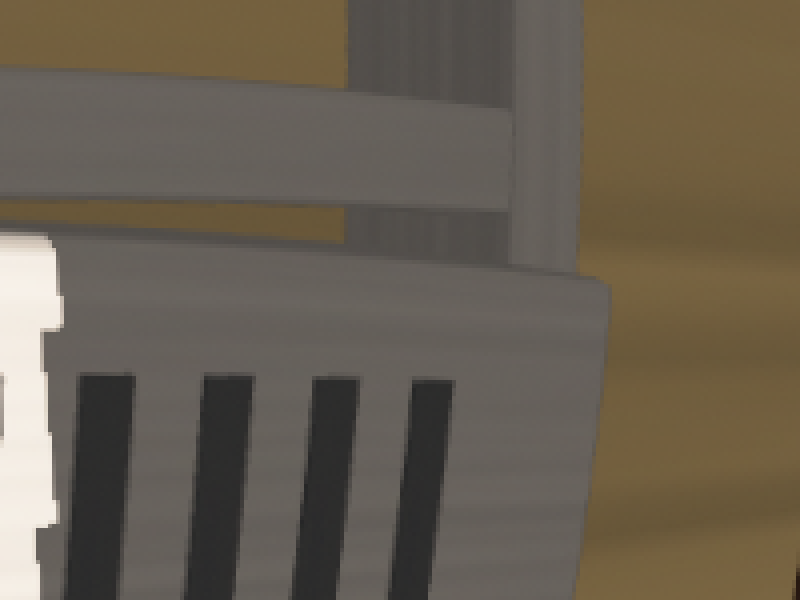

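The front-left corner touches the rail, but the tail has a wedge gap of roughly 2°. I need to push nearer the tail. Opening the fingers puts the far finger at cabinet x ≈ +10 while the wrist stays clear.

```bash
python3 - <<'E'
from h import *
plan([(3,cab([-30,-22,43]),down(-6.65,-18,'x')),(3,cab([-30,-22,43]),down(-6.65,-18,'x'))])
E
```

```text
dp [-3.8 -0.7  0.3] turn [ 0.4  0.6 -0.4]
dp [-3.8 -0.8  0.2] turn [ 0.4  0.6 -0.4]
dp [-3.8 -0.8  0.2] turn [ 0.4  0.6 -0.4]
dp [0. 0. 0.] turn [0. 0. 0.]
dp [0. 0. 0.] turn [0. 0. 0.]
dp [0. 0. 0.] turn [0. 0. 0.]
```

```bash
python3 -m crank '[{"dp":[-4,-1,0],"turn":[0,0,0],"hand":0},{"dp":[-4,-1,0],"turn":[0.5,0.8,-0.5],"hand":0},{"dp":[-4,-1,0],"turn":[0.5,0.8,-0.5],"hand":75},{"dp":[0,0,0],"turn":[0,0,0],"hand":75},{"dp":[0,0,0],"turn":[0,0,0],"hand":75},{"dp":[0,0,0],"turn":[0,0,0],"hand":75},{"dp":[0,0,0],"turn":[0,0,0],"hand":75},{"dp":[0,0,0],"turn":[0,0,0],"hand":75},{"dp":[0,0,0],"turn":[0,0,0],"hand":75},{"dp":[0,0,0],"turn":[0,0,0],"hand":75}]'
python3 - <<'E'
from h import *
show()
p,d=cams.capture("wrist"); cv2.imwrite("pics/wrist20.png",p[:,:,::-1])
E
```

```text
clock: 37.55
ee_pos: [627.8, -207.4, 43.3]
orientation: [2.157, 1.925, 0.307]
wrist_force: [-1.0, -0.2, -0.0]
gripper_width: 0.88
t 37.55 tcp [ 627.8 -207.4   43.3] cab [-30.4 -17.   43.3] z [ 0.308 -0.034 -0.951] y az -6.5 F [-1.  -0.2 -0. ] w 75.1 q [ 0.41  0.67 -0.15  1.91  0.13  0.27  0.08]
```

View pics/wrist20.png

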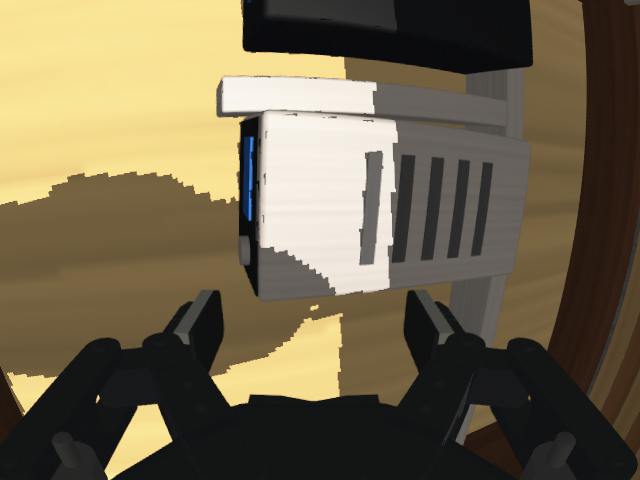

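The far finger (about columns 405–465) faces the tail half, and the near finger clears the panel. Pushing left.

```bash
python3 -m crank '[{"dp":[3,0,0],"turn":[0,0,0],"hand":75},{"dp":[3,0,0],"turn":[0,0,0],"hand":75},{"dp":[3,0,0],"turn":[0,0,0],"hand":75},{"dp":[3,0,0],"turn":[0,0,0],"hand":75},{"dp":[3,0,0],"turn":[0,0,0],"hand":75},{"dp":[3,0,0],"turn":[0,0,0],"hand":75},{"dp":[3,0,0],"turn":[0,0,0],"hand":75},{"dp":[3,0,0],"turn":[0,0,0],"hand":75},{"dp":[3,0,0],"turn":[0,0,0],"hand":75},{"dp":[3,0,0],"turn":[0,0,0],"hand":75}]'
python3 - <<'E'
from h import *
show()
p,d=cams.capture("wrist"); cv2.imwrite("pics/wrist21.png",p[:,:,::-1])
E
```

```text
clock: 38.85
ee_pos: [629.1, -198.6, 44.0]
orientation: [2.173, 1.886, 0.288]
wrist_force: [-0.2, -5.7, -1.2]
gripper_width: 0.881
t 38.85 tcp [ 629.1 -198.6   44. ] cab [-30.1  -8.1  44. ] z [ 0.308 -0.058 -0.949] y az -8.0 F [-0.2 -5.7 -1.2] w 75.2 q [ 0.34  0.66 -0.1   1.92  0.12  0.25  0.02]
```

View pics/wrist21.png

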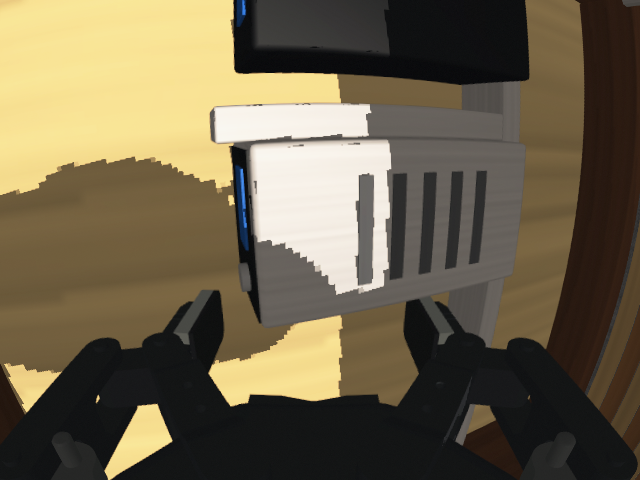

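```bash
python3 -m crank '[{"dp":[4,0,0],"turn":[0,0,0],"hand":75},{"dp":[5,0,0],"turn":[0,0,0],"hand":75},{"dp":[5,0,0],"turn":[0,0,0],"hand":75},{"dp":[5,0,0],"turn":[0,0,0],"hand":75},{"dp":[5,0,0],"turn":[0,0,0],"hand":75},{"dp":[-4,0,0],"turn":[0,0,0],"hand":75},{"dp":[-5,0,0],"turn":[0.6,1,-0.6],"hand":75},{"dp":[-6,0,0],"turn":[0.6,1,-0.6],"hand":75},{"dp":[-6,0,0],"turn":[0.3,0.5,-0.6],"hand":75},{"dp":[0,0,-12],"turn":[0,0,0],"hand":75}]'
python3 - <<'E'
from h import *
show()
p,d=cams.capture("wrist"); cv2.imwrite("pics/wrist22.png",p[:,:,::-1])
im=p[:,:,::-1]; cv2.imwrite("pics/z22.png",cv2.resize(im[60:260,220:560],None,fx=2.3,fy=2.3,interpolation=cv2.INTER_NEAREST))
E
```

```text
clock: 40.15
ee_pos: [621.2, -214.8, 55.8]
orientation: [2.187, 1.926, 0.288]
wrist_force: [-0.2, -0.0, -0.0]
gripper_width: 0.878
t 40.15 tcp [ 621.2 -214.8   55.8] cab [-36.1 -25.1  55.8] z [ 0.285 -0.031 -0.958] y az -7.3 F [-0.2 -0.  -0. ] w 75.0 q [ 0.43  0.64 -0.16  1.9   0.12  0.32  0.08]
```

View pics/z22.png

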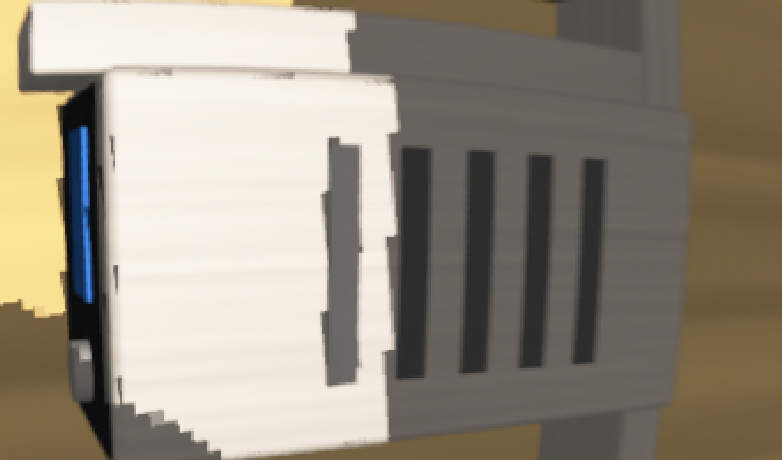

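```bash
cat >> h.py <<'E'
def wrist_cab():
    c=cams.get_calibration("wrist"); p,d=cams.capture("wrist")
    v,u=np.mgrid[:480,:640]; x=(u-c['cx'])/c['fx']; y=(v-c['cy'])/c['fy']; th=np.hypot(x,y); k=np.where(th>1e-6,np.tan(th)/np.maximum(th,1e-6),1)
    P=np.dstack([x*k*d,y*k*d,d]); W=(P-c['t'])@c['R']; F=(W-C)@RC; F[(d<=0)|(th>1.4)]=np.nan
    return p,F
def report(F):
    X,Y,Z=F[...,0],F[...,1],F[...,2]
    top=(Z>51)&(Z<61)&(Y>-15)&(Y<72)&(X>-70)&(X<75)
    Q=F[top]; print("top face n",len(Q),"z",np.median(Q[:,2]).round(1),"x",np.percentile(Q[:,0],[.3,99.7]).round(1),"y",np.percentile(Q[:,1],[.3,99.7]).round(1))
    for a,b in((-45,-20),(-20,5),(5,30),(30,50)):
        q=Q[(Q[:,0]>a)&(Q[:,0]<b)]
        if len(q)>50: print("  x",a,b,"y edges",np.percentile(q[:,1],[.5,99.5]).round(1))
    for a,b in((5,15),(15,25),(25,35),(35,45),(45,57)):
        q=Q[(Q[:,1]>a)&(Q[:,1]<b)]
        if len(q)>50: print("  y",a,b,"x edges",np.percentile(q[:,0],[.5,99.5]).round(1))
    rl=(Z>35)&(Z<45)&(X>-62)&(X<55)&(Y>40)&(Y<85); q=F[rl]; print("left rail top y",np.percentile(q[:,1],[2,98]).round(1),"z",np.median(q[:,2]).round(1)) if len(q)>20 else 0
    for a,b in((-60,-30),(-30,-5),(72,90)):
        br=(Z>35)&(Z<45)&(X>45)&(X<90)&(Y>a)&(Y<b); q=F[br]
        if len(q)>20: print("back rail top x",(a,b),np.percentile(q[:,0],[2,98]).round(1),"z",np.median(q[:,2]).round(1))
E
python3 - <<'E'
from h import *
p,F=wrist_cab(); report(F)
E
```

```text
top face n 38419 z 55.7 x [-53.1  56. ] y [ 1.5 58.6]
  x -45 -20 y edges [ 1.7 58.4]
  x -20 5 y edges [ 1.7 58.5]
  x 5 30 y edges [ 1.8 58.4]
  x 30 50 y edges [ 1.6 58.4]
  y 5 15 x edges [-53.1  55.5]
  y 15 25 x edges [-53.   55.6]
  y 25 35 x edges [-53.1  55.1]
  y 35 45 x edges [-53.   55.7]
  y 45 57 x edges [-53.   55.4]
left rail top y [49.7 71.2] z 39.6
back rail top x (-60, -30) [58.4 70.3] z 39.5
back rail top x (-30, -5) [58.4 70.1] z 39.4
back rail top x (72, 90) [46.7 70.4] z 39.4
```

The receiver is square and flush left. Its tail sits about 1.8 mm short of the back rail, so I'll push the panel once more with the closed fingers, this time without turning the hand.

```bash
python3 - <<'E'
from h import *
R=down(-6.65,-18,'x')
plan([(4,cab([-100,-20,55]),R),(4,cab([-100,30,46]),R),(2,cab([-85,31,44]),R)])
E
```

```text
dp [  1.  -15.8  -4. ] turn [-0.3 -0.  -0.1]
dp [  1.  -15.8  -4.1] turn [-0.3 -0.  -0.1]
dp [  1.1 -15.8  -4.2] turn [-0.3 -0.  -0.1]
dp [  1.1 -15.7  -4.2] turn [-0.3 -0.  -0.1]
dp [12.5 -0.7  2.1] turn [0. 0. 0.]
dp [12.5 -0.7  2.1] turn [0. 0. 0.]
dp [12.5 -0.7  2.1] turn [0. 0. 0.]
dp [12.5 -0.7  2.1] turn [0. 0. 0.]
dp [0.5 6.8 3.3] turn [0. 0. 0.]
dp [0.5 6.8 3.3] turn [0. 0. 0.]
```

```bash
python3 -m crank '[{"dp":[0,-16,-4],"turn":[-0.3,0,0],"hand":0},{"dp":[0,-16,-4],"turn":[-0.3,0,0],"hand":0},{"dp":[1,-16,-4],"turn":[-0.3,0,0],"hand":0},{"dp":[1,-16,-4],"turn":[-0.3,0,0],"hand":0},{"dp":[12.5,-0.7,2],"turn":[0,0,0],"hand":0},{"dp":[12.5,-0.7,2],"turn":[0,0,0],"hand":0},{"dp":[12.5,-0.7,2],"turn":[0,0,0],"hand":0},{"dp":[12.5,-0.7,2],"turn":[0,0,0],"hand":0},{"dp":[3,3,2],"turn":[0,0,0],"hand":0},{"dp":[0,0,0],"turn":[0,0,0],"hand":0}]'
python3 - <<'E'
from h import *
show()
p,F=wrist_cab(); cv2.imwrite("pics/wrist23.png",p[:,:,::-1]); report(F)
R=down(-6.65,-18,'x')
plan([(6,cab([-74,31,44]),R)])
E
```

```text
clock: 41.5
ee_pos: [567.6, -144.1, 49.1]
orientation: [2.157, 1.918, 0.317]
wrist_force: [0.4, 0.2, -0.3]
gripper_width: -0.005
t 41.5 tcp [ 567.6 -144.1   49.1] cab [-97.6  38.9  49.1] z [ 0.315 -0.033 -0.948] y az -6.8 F [ 0.4  0.2 -0.3] w -0.4 q [ 0.29  0.57 -0.1   2.1   0.13  0.16 -0.03]
top face n 14126 z 55.7 x [-53.6  55.3] y [ 2.1 59.2]
  x -45 -20 y edges [10.2 59.1]
  x -20 5 y edges [ 2.3 59. ]
  x 5 30 y edges [ 2.2 59.1]
  x 30 50 y edges [ 2.1 59.1]
  y 5 15 x edges [-51.8  55.2]
  y 15 25 x edges [-45.4  54.6]
  y 25 35 x edges [-53.4  54.6]
  y 35 45 x edges [-53.5  54.7]
  y 45 57 x edges [-53.6  54.8]
left rail top y [43.8 71.6] z 39.6
back rail top x (-60, -30) [58.1 70.2] z 39.3
back rail top x (-30, -5) [58.  70.1] z 39.5
back rail top x (72, 90) [58.2 70.3] z 39.3
dp [-1.3  3.5  2.1] turn [ 0.1 -0.  -0. ]
dp [-1.3  3.5  2. ] turn [ 0.1 -0.  -0. ]
dp [-1.3  3.5  2. ] turn [ 0.1 -0.  -0. ]
dp [-1.3  3.5  2. ] turn [ 0.1 -0.  -0. ]
dp [-1.3  3.5  2. ] turn [ 0.1 -0.  -0. ]
dp [-1.3  3.5  2. ] turn [ 0.1 -0.  -0. ]
```

View pics/wrist23.png

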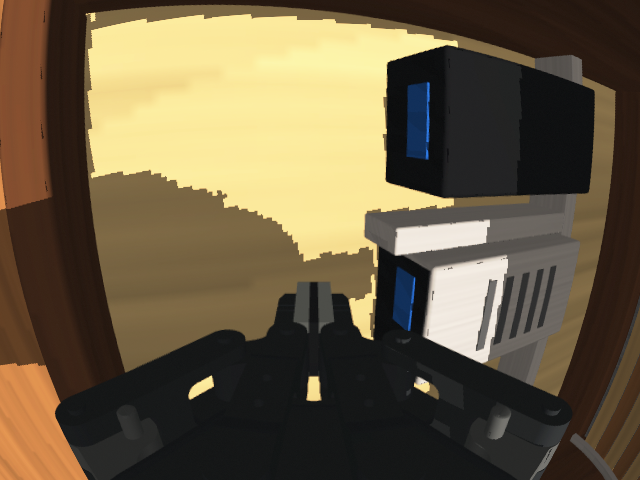

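```bash
python3 -m crank '[{"dp":[-2,3.5,2],"turn":[0,0,0],"hand":0},{"dp":[-2,3.5,1.5],"turn":[0,0,0],"hand":0},{"dp":[-2,3.5,1.5],"turn":[0,0,0],"hand":0},{"dp":[-2,3.5,1.2],"turn":[0,0,0],"hand":0},{"dp":[0,3,1],"turn":[0,0,0],"hand":0},{"dp":[0,3,1],"turn":[0,0,0],"hand":0},{"dp":[0,3,1],"turn":[0,0,0],"hand":0},{"dp":[0,2,0.6],"turn":[0,0,0],"hand":0},{"dp":[0,2,0.6],"turn":[0,0,0],"hand":0},{"dp":[0,2,0.6],"turn":[0,0,0],"hand":0}]'
python3 - <<'E'
from h import *
show()
p,F=wrist_cab(); cv2.imwrite("pics/wrist24.png",p[:,:,::-1]); report(F)
E
```

```text
clock: 42.8
ee_pos: [597.8, -158.6, 47.3]
orientation: [2.162, 1.915, 0.313]
wrist_force: [-3.8, -0.6, 2.1]
gripper_width: -0.0
t 42.8 tcp [ 597.8 -158.6   47.3] cab [-65.9  27.9  47.3] z [ 0.313 -0.034 -0.949] y az -6.9 F [-3.8 -0.6  2.1] w -0.0 q [ 0.31  0.61 -0.11  2.02  0.13  0.2  -0.01]
top face n 20154 z 55.7 x [-68.5  56.7] y [ 2.2 59.2]
  x -45 -20 y edges [19.6 59.1]
  x -20 5 y edges [ 4.4 59.1]
  x 5 30 y edges [ 1.9 59.1]
  x 30 50 y edges [ 2.  59.1]
  y 5 15 x edges [-14.9  56.9]
  y 15 25 x edges [-47.   56.2]
  y 25 35 x edges [-60.9  55.8]
  y 35 45 x edges [-69.3  56.2]
  y 45 57 x edges [-52.2  55.6]
left rail top y [45.8 71.5] z 39.6
back rail top x (-60, -30) [58.1 70.5] z 39.4
back rail top x (-30, -5) [58.3 69.8] z 39.5
back rail top x (72, 90) [58.2 70.1] z 39.3
```

```bash
python3 -m crank '[{"dp":[0,3,0.8],"turn":[0,0,0],"hand":0},{"dp":[0,3,0.8],"turn":[0,0,0],"hand":0},{"dp":[0,3,0.8],"turn":[0,0,0],"hand":0},{"dp":[0,3,0.8],"turn":[0,0,0],"hand":0},{"dp":[0,3,0.8],"turn":[0,0,0],"hand":0},{"dp":[0,3,0.8],"turn":[0,0,0],"hand":0},{"dp":[0,0,0],"turn":[0,0,0],"hand":0},{"dp":[0,0,0],"turn":[0,0,0],"hand":0},{"dp":[0,0,0],"turn":[0,0,0],"hand":0},{"dp":[0,0,0],"turn":[0,0,0],"hand":0}]'
python3 - <<'E'
from h import *
show()
p,F=wrist_cab(); cv2.imwrite("pics/wrist25.png",p[:,:,::-1]); report(F)
E
```

```text
clock: 44.1
ee_pos: [598.4, -159.0, 42.0]
orientation: [2.188, 1.935, 0.278]
wrist_force: [-1.9, -0.0, 0.5]
gripper_width: 0.0
t 44.1 tcp [ 598.4 -159.    42. ] cab [-65.2  27.6  42. ] z [ 0.276 -0.03  -0.961] y az -7.0 F [-1.9 -0.   0.5] w 0.0 q [ 0.31  0.62 -0.11  1.99  0.13  0.25 -0.01]
top face n 21063 z 55.7 x [-69.7  57.1] y [ 2.3 59.1]
  x -45 -20 y edges [19.6 59.1]
  x -20 5 y edges [ 6. 59.]
  x 5 30 y edges [ 2.1 59.2]
  x 30 50 y edges [ 2.1 58.9]
  y 5 15 x edges [-11.5  57.2]
  y 15 25 x edges [-69.8  56.9]
  y 25 35 x edges [-69.7  56.6]
  y 35 45 x edges [-69.4  56.5]
  y 45 57 x edges [-51.9  56.1]
left rail top y [45.9 71.5] z 39.6
back rail top x (-60, -30) [58.2 70.1] z 39.5
back rail top x (-30, -5) [58.3 70.3] z 39.4
back rail top x (72, 90) [58.  70.3] z 39.4
```

View pics/wrist25.png

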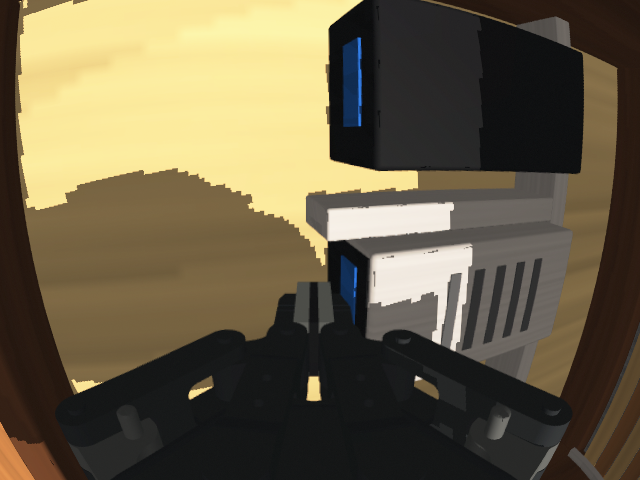

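```bash
python3 -m crank '[{"dp":[0,4,0],"turn":[0,0,0],"hand":0},{"dp":[0,5,0],"turn":[0,0,0],"hand":0},{"dp":[0,6,0],"turn":[0,0,0],"hand":0},{"dp":[0,6,0],"turn":[0,0,0],"hand":0},{"dp":[0,6,0],"turn":[0,0,0],"hand":0},{"dp":[0,6,0],"turn":[0,0,0],"hand":0},{"dp":[0,6,0],"turn":[0,0,0],"hand":0},{"dp":[0,6,0],"turn":[0,0,0],"hand":0},{"dp":[0,6,0],"turn":[0,0,0],"hand":0},{"dp":[0,6,0],"turn":[0,0,0],"hand":0}]'
python3 - <<'E'
from h import *
show()
R=down(-6.65,-18,'x')
plan([(3,cab([-85,25,55]),R),(3,cab([-95,-20,60]),R),(4,cab([-40,-28,58]),R)])
E
```

```text
clock: 45.4
ee_pos: [599.6, -159.8, 39.4]
orientation: [2.265, 1.997, 0.166]
wrist_force: [-16.8, 2.2, 11.3]
gripper_width: -0.001
t 45.4 tcp [ 599.6 -159.8   39.4] cab [-63.9  27.   39.4] z [ 0.159 -0.015 -0.987] y az -7.2 F [-16.8   2.2  11.3] w -0.1 q [ 0.3   0.65 -0.11  1.91  0.12  0.43 -0.01]
dp [-0.7 -6.1 -6.3] turn [-2.9 -0.  -0.2]
dp [-0.7 -5.8 -6.6] turn [-2.9 -0.  -0.2]
dp [-0.7 -5.4 -6.8] turn [-2.9 -0.  -0.2]
dp [-15.   -2.7  -2.6] turn [0. 0. 0.]
dp [-15.   -2.7  -2.6] turn [0. 0. 0.]
dp [-15.   -2.7  -2.6] turn [0. 0. 0.]
dp [-2.  12.9  4.7] turn [0. 0. 0.]
dp [-2.  12.9  4.7] turn [0. 0. 0.]
dp [-2.  12.9  4.7] turn [0. 0. 0.]
dp [-2.  12.9  4.7] turn [0. 0. 0.]
```

Firm contact with the back rail, about 17 N. Backing off to the right side for a clean look.

```bash
python3 -m crank '[{"dp":[0,-9,-3],"turn":[-2,0,0],"hand":0},{"dp":[0,-6,-7],"turn":[-3,0,0],"hand":0},{"dp":[0,-6,-7],"turn":[-3,0,0],"hand":0},{"dp":[-15,-3,-3],"turn":[-1,0,0],"hand":0},{"dp":[-15,-3,-3],"turn":[0,0,0],"hand":0},{"dp":[-16,-3,-3],"turn":[0,0,0],"hand":0},{"dp":[-4,13,4.5],"turn":[0,0,0],"hand":75},{"dp":[-3,13,4.5],"turn":[0,0,0],"hand":75},{"dp":[-3,13,4.5],"turn":[0,0,0],"hand":75},{"dp":[0,10,3],"turn":[0,0,0],"hand":75}]'
python3 - <<'E'
from h import *
show()
p,F=wrist_cab(); cv2.imwrite("pics/wrist26.png",p[:,:,::-1]); report(F)
im=p[:,:,::-1]; cv2.imwrite("pics/z26.png",cv2.resize(im[20:270,200:560],None,fx=2.2,fy=2.2,interpolation=cv2.INTER_NEAREST))
R=down(-6.65,-18,'x')
plan([(4,cab([-30,-20,43]),R)])
E
```

```text
clock: 46.65
ee_pos: [618.7, -217.7, 61.2]
orientation: [2.153, 1.904, 0.329]
wrist_force: [-0.9, 0.3, -0.8]
gripper_width: 0.849
t 46.65 tcp [ 618.7 -217.7   61.2] cab [-38.2 -28.3  61.2] z [ 0.329 -0.036 -0.944] y az -7.1 F [-0.9  0.3 -0.8] w 72.5 q [ 0.46  0.63 -0.19  1.93  0.14  0.26  0.08]
top face n 34949 z 55.7 x [-51.7  57.5] y [ 1.5 58.6]
  x -45 -20 y edges [ 1.7 58.4]
  x -20 5 y edges [ 1.7 58.5]
  x 5 30 y edges [ 1.8 58.5]
  x 30 50 y edges [ 1.7 58.4]
  y 5 15 x edges [-51.6  57.1]
  y 15 25 x edges [-51.6  56.8]
  y 25 35 x edges [-51.7  56.8]
  y 35 45 x edges [-51.5  56.6]
  y 45 57 x edges [-51.6  56.7]
left rail top y [46.3 71.2] z 39.6
back rail top x (-60, -30) [58.3 70.3] z 39.4
back rail top x (-30, -5) [58.3 69.9] z 39.4
back rail top x (72, 90) [46.4 70.6] z 39.3
dp [2. 0. 5.] turn [ 0.4 -0.  -0.1]
dp [2.  0.1 5. ] turn [ 0.4 -0.  -0.1]
dp [2.  0.1 5. ] turn [ 0.4 -0.  -0.1]
dp [2.  0.1 5. ] turn [ 0.4 -0.  -0.1]
```

View pics/z26.png

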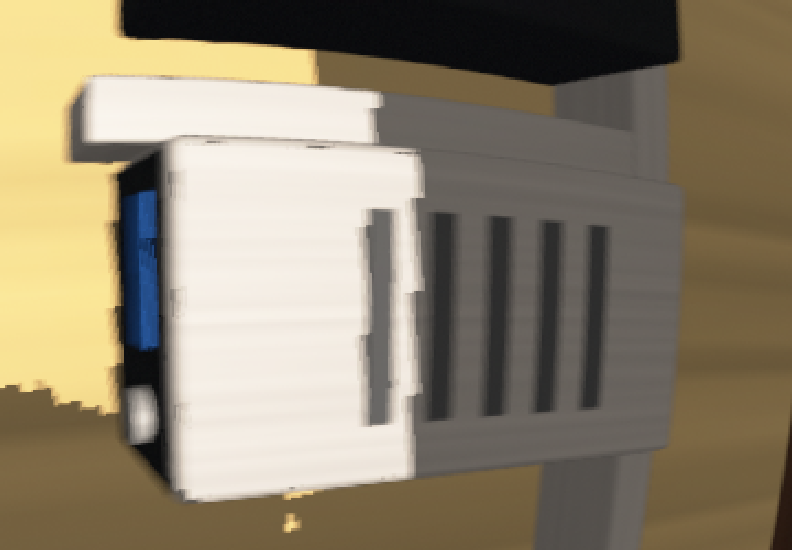

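The top-face edges are constant to about 0.2 mm. The left position hasn't changed since the firm left press, and the tail is within about 0.3 mm of the back rail. Withdrawing.

```bash
python3 -m crank '[{"dp":[0,-5,-15],"turn":[0,0,0],"hand":75},{"dp":[0,-5,-30],"turn":[0,0,0],"hand":75},{"dp":[0,-5,-35],"turn":[0,0,0],"hand":75},{"dp":[0,-5,-35],"turn":[0,0,0],"hand":75},{"dp":[0,-5,-35],"turn":[0,0,0],"hand":75},{"dp":[0,-5,-35],"turn":[0,0,0],"hand":75},{"dp":[0,-5,-35],"turn":[0,0,0],"hand":75},{"dp":[0,-10,-35],"turn":[0,0,0],"hand":75},{"dp":[0,-15,-30],"turn":[0,0,0],"hand":75},{"dp":[0,0,0],"turn":[0,0,0],"hand":75}]'
python3 - <<'E'
from h import *
show()
recv("27"); p,d=cams.capture("side"); cv2.imwrite("pics/side27.png",p[:,:,::-1])
p,d=cams.capture("top"); cv2.imwrite("pics/top27f.png",p[:,:,::-1])
p,F=wrist_cab(); cv2.imwrite("pics/wrist27.png",p[:,:,::-1]); report(F)
E
```

```text
clock: 47.95
ee_pos: [457.8, -194.5, 321.7]
orientation: [2.145, 1.91, 0.322]
wrist_force: [0.3, 0.1, -0.3]
gripper_width: 0.876
t 47.95 tcp [ 457.8 -194.5  321.7] cab [-200.8  -23.9  321.7] z [ 0.327 -0.039 -0.944] y az -6.6 F [ 0.3  0.1 -0.3] w 74.8 q [ 0.76  0.01 -0.37  2.07 -0.13  0.74  0.35]
recv (array([-18.5,  37.8]), array([77.1, 72.4]), 7.04) n 534 ext x -61.2 19.6 y 2.3 71.9 z 55.4
L y at 0 66.7 yaw deg -0.41 y mean 66.9
R y at 0 2.7 yaw deg 1.07 y mean 2.4
top face n 3785 z 55.6 x [-52.2  57.9] y [ 1.  58.6]
  x -45 -20 y edges [ 1.7 58.4]
  x -20 5 y edges [ 0.7 58.8]
  x 5 30 y edges [ 1.3 58.4]
  x 30 50 y edges [ 1.2 57.9]
  y 5 15 x edges [-51.5  57.4]
  y 15 25 x edges [-51.7  57.9]
  y 25 35 x edges [-52.2  57.1]
  y 35 45 x edges [-52.2  57.2]
  y 45 57 x edges [-52.   57.4]
left rail top y [44.8 71.3] z 39.5
back rail top x (-60, -30) [58.6 70.5] z 39.5
back rail top x (-30, -5) [57.9 71. ] z 39.2
back rail top x (72, 90) [50.8 71.1] z 39.3
```

View pics/top27f.png

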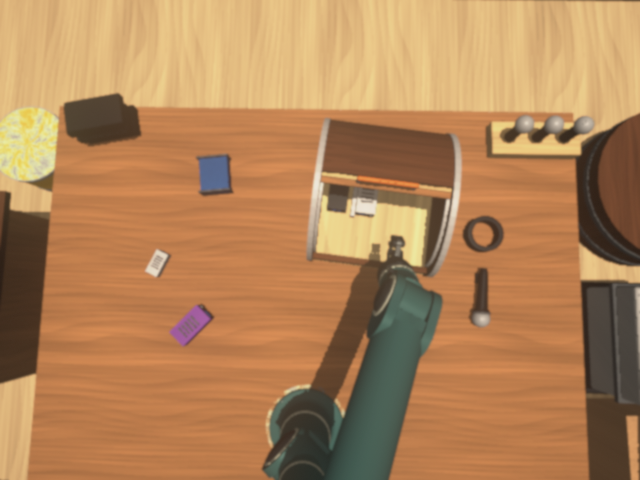

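View pics/side27.png

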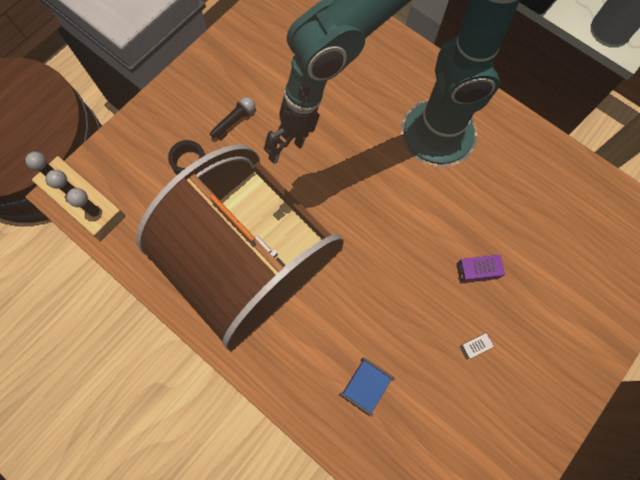

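View pics/wrist27.png

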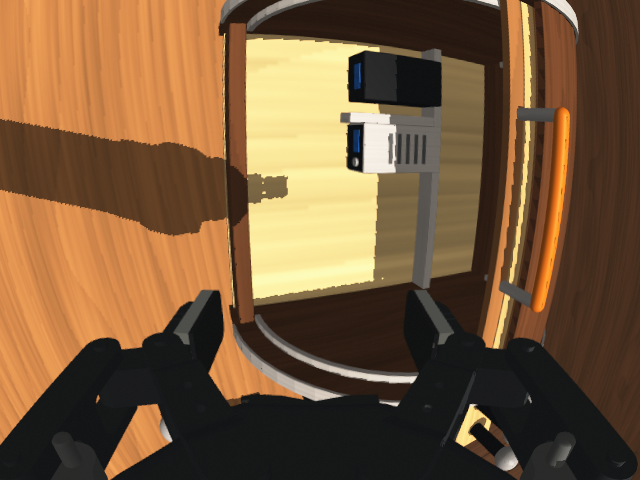

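```bash
python3 - <<'E'
from h import *
p,F=wrist_cab(); h=cv2.cvtColor(p,cv2.COLOR_RGB2HSV).astype(int)
m=(h[...,0]<18)&(h[...,1]>180)&(F[...,2]>230)&(F[...,2]<300)&(abs(F[...,1])<90)&(F[...,0]<40)
print(m.sum(),np.nanmedian(F[m],0),np.nanpercentile(F[m][:,1],[1,99]))
d=F[...,1]; l=(F[...,2]>36)&(F[...,2]<43)&(F[...,0]>-55)&(F[...,0]<50)&(F[...,1]>55)&(F[...,1]<80); print(np.nanpercentile(F[l][:,1],[2,50,98]))
show()
E
```

```text
2985 [-12.83068814   1.07102275 282.42923788] [-72.16493461  72.51246522]
[59.10905204 65.08198299 71.06851251]
t 48.2 tcp [ 459.  -194.1  318.5] cab [-199.7  -23.3  318.5] z [ 0.323 -0.035 -0.946] y az -6.6 F [-0.2 -0.   0.3] w 75.3 q [ 0.76  0.01 -0.37  2.07 -0.13  0.74  0.35]
```

The left rail face measures 59.1 and the receiver's left edge about 59. The bar is at its open position. Handing in.

```bash
python3 - <<'E'
from bench import r
print(r.sign_off())
E
```

```text
the job is handed in; nothing more can be done
None
```

I finished and handed in the job at about 48 s: the shutter is open and the receiver is docked against both rails.

**What I did:**
1. I gripped the orange bar and drew it round its arc to the stop, then let go. It stayed open.
2. I picked up the larger white receiver and carried it over the cabinet's left side into the opening. I set it down until the floor took its weight, then slid it home with the fingers.
3. The first push left skewed the tail by roughly 2°, and squaring it left about a 2 mm gap at the back. I pushed nearer the tail, then pushed the panel back again with about 17 N.

**Last checks:**
- **Left rail:** the rail face measured at cabinet y 59.1 mm and the receiver's left side at about 59.
- **Back rail:** the tail measured within about 0.3 mm of the rail face, which is less than the camera calibration error of about 2 mm.
- **Squareness:** in the close view the edges were constant to about 0.5 mm, with no visible skew. The farther final view was noisier, at about 1 mm. The top camera's right-edge fit gave about 1° of yaw; that view was partly blocked, so I trusted the wrist camera.
- **Shutter:** the bar is where it should be when fully open, after allowing for seeing only the near side of it.
- **Bystanders:** the tape roll, blue box and microphone look unmoved in the final pictures, and the arm was clear of everything.

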